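Test circuit boards in a sprung-carrier test fixture

ROBOT

A 7-joint arm with a two-finger parallel gripper is mounted at the origin on a cart in front of the work surface, level with it; the furniture and walls round the work are solid. World frame = base frame: x ahead of the robot, y to its left, z up, the work surface at z = 0. Lengths are in m, angles in rad, forces in N, time in s.
With the tool pointing down it reaches from about 0.4 to 0.875 m from the base axis. Payload 4.4 kg.
Tool frame: the origin (TCP) lies midway between the tips of the shut fingers; the grasp point (between the pads) lies 19 mm behind it; x points along the fingers, y is the direction in which the jaws open and shut, and the axes are right-handed (so a half turn about x gives the same grasp; the last joint's range is limited). The gripper opens to 85 mm and grips with 20 to 120 N. Pads are 22 mm wide; open, the fingers measure 114 mm over their backs; the gripper's body (76 mm by 85 mm) begins 54 mm behind the grasp point. The pads swing forward as they close: fully open they stand 13 mm farther back than shut.
Start: joints at [1.218, 0.628, 0.038, 1.517, -0.027, 0.996, -0.02], TCP at [0.184, -0.623, 0.231] pointing down, gripper open.
Joint ranges: [-3.06, 3.06], [-0.37, 2.12], [-1.25, 1.32], [0.18, 2.47], [-1.1, 4.24], [0.23, 1.98], [-2.94, 2.94]. Speed limits (rad/s): [2.57, 2.57, 3.14, 3.14, 3.14, 3.14, 3.14].

INTERFACE

Orientations are given as a rotation vector (axis times angle).
In Python, from station import manip, eyes, job gives the robot as it stands.
- The arm moves only by the tool step_arm, never from a script. Its argument "plan" is text: rows parted by semicolons, each of 7 numbers parted by spaces: the shift along the tool's x, y, z in m, then the turn, a rotation vector about the tool's x, y, z in degrees, then the closure, from 0 (fully open) to 1 (shut). A call has 1 to 5 rows; each row is the pose to reach, as a shift and turn from the pose commanded when the call began, along the tool's axes at that moment; what a row does not reach only later rows make up. A row lasts 1/8 s, in which the tool goes at most 62.5 mm and 10.7 degrees, less where a joint would pass 70% of its speed; a pose out of reach is approached as far as the arm can. A call with a gripper value outside its range is refused whole. The fingers move at their own pace and stop on an object; "force" is the grip in N (left out, the last holds). Time passes only in rows, so rows that repeat a pose let the fingers close. It gives the time, the measured TCP pose, the force and the opening at its end, in the units of the state.
- manip.get_state(): the state, without advancing time (a new reading comes with each control period).
- eyes.camera(name): name is "scene" or "top" or "wrist"; returns the picture (480x640x3 uint8, red, green, blue); there is no depth.
- eyes.calibration(name): a dict with "fov_y" (degrees; the focal length in pixels is half the picture's height over the tangent of half this angle, whatever the lens; pixels are square), "cx", "cy" (the principal point, pixels), "k1" (the pictures are not rectified: a ray, as slopes to the right and down, at radius r is drawn at 1 + k1 r^2 times it, then the intrinsics apply), "view" (4x4, takes a point from world to camera coordinates). Camera axes: x right, y down, z forward; pixel columns grow to the right and rows downward; lengths in m; the calibration is good to about 2 mm. A picture is of the moment at which its call begins: read the wrist's pose just before it. calibration takes no time and is no camera call; for the wrist camera it gives the pose at the moment of the call.
- job.sign_off(): hands the job in, once; it reports no verdict.
Trained networks look in the newest picture that a camera, given by its name, has taken for a name from the list of things; names that differ only in an ending like _2 or _b are one class to them, and where a whole thing is asked for, a point or a joint stands for the part that bears it (a point fixed in the world has none). Each returns a list of dicts, best first, with "confidence" (0 to 1); they miss things now and then, are a little off and sometimes report something else, mostly with a low value. They report only what shows in the picture. A call takes as long as a camera call.
- eyes.cut_out(camera, target): "pixels" (480x640 bool, what is visible of it) and "bbox" ([left, top, width, height] in pixels, round what is visible of it).
The state is a dict: "time": time; "joint_pos": joint angles; "dq": joint speeds; "tau": joint torques, N m; "position": TCP position; "orientation": TCP orientation; "wrist_force": force on the tool from outside, world axes, zero at the start; "torque": the same for the moment, N m; "grip_width": opening from 0.0 (shut) to 1.0 (fully open).
Only numpy, scipy, OpenCV 4.12 (cv2) and the standard library are available. Lean on these libraries where they do the work, as an engineer would, in place of code of your own. Each camera call takes 0.05 s, during which the arm holds its last target. There are 200 camera calls.

TASK

Test the circuit boards on the black mat: put each into the nest of its own length on the fixture, push the carrier down by its press pad and hold it until the catch keeps it down, then take the probe from its stand and press its sprung pin lightly on the brass test point of every board, from the longest board to the shortest. Then hang the probe back upright in its stand, push the thumb lever to let the carrier come up, and lay the boards flat back on the mat. Do not disturb the glue bottle or the roll of black tape.

Things in the scene. Friction and masses are not known exactly. Their poses are not given: they have to be found in the camera images.
- fixture: fixed test fixture: aluminium base 216 mm (x) by 134 mm (y), 24 mm high, a steel guide post at each corner (tops 62 mm above the table), a grey cable box at its back, the sprung carrier over it and a catch at its front. Origin: centre of the underside, on the table; +x points to its back (away from the robot), +y to its left, z up. Turned a little.
- carrier (a joint): how far (m) the carrier, a grey plate 206 by 134 mm that slides straight down, has sunk: 0 = raised, about 0.015 = caught, 0.018 = bottom stop. Springs push it up with 7 N (top) to 12 N (bottom) net, damped 90 N per m/s. The catch swings over its front edge only while it is held near the bottom (beyond 0.0155), within 0.5 s; let go too soon or pushed less far it rises again.
- press_pad (a point): centre of the top of the press pad, a black mushroom button 32 mm across that stands 22 mm above the carrier plate in the middle of its front edge (74 mm above the table when raised, 59 mm when caught). Push the carrier straight down here: 18 mm to the stop, 10 to 18 N with the drag of the catch. Axes as the fixture.
- catch (a joint): angle (rad) of the sprung steel catch at the fixture's front: 0 = home (also while it holds the carrier), up to 0.35 as the thumb lever is pushed down; from about 0.15 the carrier is free and springs up. It springs home by itself.
- lever_pad (a point): centre of the top of the catch's thumb lever, a ribbed black paddle 26 mm (x) by 34 mm (y) at the very front of the fixture, 31 mm above the table at rest. Pushed straight down 8 to 12 mm (2 to 6 N; hard stop at 14 mm) it lets the carrier go; its hinge pin lies 50 mm behind it (fixture +x), 12 mm above the table.
- nest_long (a point): rear (fixture +x) nest, for the 100 mm board: top centre of a pedestal (24 mm wide, 6 mm above the carrier plate, 58 mm above the table when raised) on which the board lies, length along the point's y, either way round. Six taper-topped pins, 8 mm higher, ring it with 1.5 mm play: one at each end, four on the long sides 8 mm from the ends. Nests are 58 mm apart; between boards 26 mm are free.
- board_long: the long circuit board in its black plastic tray: 100 mm (its x) by 32 mm (its y) by 14 mm, about 50 g, to be gripped across the 32 mm. Origin: centre of the underside, z up. May be absent.
- board_long_pad (a point): the test point of the long board: a round brass spot 9.6 mm across in the middle of its top, 14 mm above the underside. Absent with the board.
- nest_mid (a point): middle nest, for the 82 mm board: top centre of a pedestal (24 mm wide, 6 mm above the carrier plate, 58 mm above the table when raised) on which the board lies, length along the point's y, either way round. Six taper-topped pins, 8 mm higher, ring it with 1.5 mm play: one at each end, four on the long sides 8 mm from the ends. Nests are 58 mm apart; between boards 26 mm are free.
- board_mid: the mid circuit board in its black plastic tray: 82 mm (its x) by 32 mm (its y) by 14 mm, about 50 g, to be gripped across the 32 mm. Origin: centre of the underside, z up. May be absent.
- board_mid_pad (a point): the test point of the mid board: a round brass spot 9.6 mm across in the middle of its top, 14 mm above the underside. Absent with the board.
- nest_short (a point): front (fixture -x) nest, for the 64 mm board: top centre of a pedestal (24 mm wide, 6 mm above the carrier plate, 58 mm above the table when raised) on which the board lies, length along the point's y, either way round. Six taper-topped pins, 8 mm higher, ring it with 1.5 mm play: one at each end, four on the long sides 8 mm from the ends. Nests are 58 mm apart; between boards 26 mm are free.
- board_short: the short circuit board in its black plastic tray: 64 mm (its x) by 32 mm (its y) by 14 mm, about 50 g, to be gripped across the 32 mm. Origin: centre of the underside, z up. May be absent.
- board_short_pad (a point): the test point of the short board: a round brass spot 9.6 mm across in the middle of its top, 14 mm above the underside. Absent with the board.
- mat: black rubber mat 190 mm (its x, pointing roughly away from the robot) by 130 mm (its y), 3 mm thick, fixed on the table, on which the boards lie at the start with their length along the mat's y, in rows about 58 mm apart along its x. Origin: centre of its underside. (A stack of pink trays, 180 mm high, fills the left side to within 300 mm of the robot: mind arm and shoulder.)
- probe: cordless test probe, 155 mm long, 70 g, 18 by 18 mm square: ribbed grip from 76 to 152 mm above the origin, under it a finger guard 34 by 34 by 6 mm (underside at 70 mm), then barrel (to 30 mm), cone and pin. Origin: the tip of the pin when not pushed in; z up along the probe, x and y square to its sides. At the start it hangs upright in the stand, pin down.
- probe_tip (a point): the tip of the probe's sprung brass pin (3 mm thick)
- pin (a joint): how far (m) the probe's pin is pushed in: 0 = out, 0.008 = stop; 0.75 N to start, 2.75 N at the stop.
- stand_mouth (a point): centre of the upper rim, 86 mm above the table, of the fixed probe stand (56 mm square foot, square aluminium holder 37 mm wide): an upright opening 25 mm square in which the probe's barrel hangs with 3.5 mm play each side, its guard resting on the rim (the probe's origin is then 70 mm below this point). x and y axes square to the opening.
- glue_bottle: bystander: small white bottle 35 mm across, 98 mm high; origin under its centre
- tape_b: bystander: roll of black tape lying flat, 56 mm across, 19 mm high

How it is judged:
By the outcome, as a careful person would: the job done as asked, in the order asked, and still so for the second after the job is handed in, with the robot touching nothing.
Of board_long, board_mid, board_short only 2 to 3 are there at a start; the rules pass over those that are not, and their reading is None.
At some moment in a run one of board_long, board_mid, board_short may be knocked a few centimetres aside while the robot is not near it.
It also fails if it takes over 210 s, if anything falls off the work surface, if the arm or the gripper's body presses on something with over 40 N, if the wrist force passes 120 N, or if a joint passes its speed limit or range.

## Working session

There is one attempt and no reset: what is moved stays moved. The work goes in short steps, Python scripts to look and compute and a tool call to move; the robot and the scene stay as the last step left them, time stands still between calls to the robot, and variables do not carry over. Pictures are saved under pics/ and viewed, about 12 in all and at most 16, crops included, and the job is handed in when it is done.

Besides the shell and the picture viewer there is one more tool, called after "Emit:" by a JSON object that holds its "fn" and its "kwargs". step_arm: Moves the arm, as the interface text tells. Its arguments: {"type":"object","properties":{"plan":{"type":"string"},"force":{"type":"number"}},"required":["plan"]}

```bash
ls -la; mkdir -p pics
cat > h.py <<'E'
import numpy as np, cv2
from scipy.spatial.transform import Rotation as R
from station import manip, eyes, job
def shot(cam,name=None):
    im=eyes.camera(cam); 
    if name: cv2.imwrite('pics/'+name,im[:,:,::-1])
    return im
def ray(cal,uv):
    uv=np.atleast_2d(uv).astype(float); f=240/np.tan(np.radians(cal['fov_y'])/2)
    d=(uv-[cal['cx'],cal['cy']])/f; s=d.copy()
    for _ in range(20): s=d/(1+cal['k1']*(s**2).sum(1,keepdims=True))
    V=np.array(cal['view']); o=-V[:3,:3].T@V[:3,3]
    return o,np.c_[s,np.ones(len(s))]@V[:3,:3]
def onz(cal,uv,z):
    o,d=ray(cal,uv); return o+d*((z-o[2])/d[:,2])[:,None]
def proj(cal,P):
    V=np.array(cal['view']); p=np.atleast_2d(P)@V[:3,:3].T+V[:3,3]; s=p[:,:2]/p[:,2:]
    f=240/np.tan(np.radians(cal['fov_y'])/2)
    return s*(1+cal['k1']*(s**2).sum(1,keepdims=True))*f+[cal['cx'],cal['cy']]
def st():
    s=manip.get_state(); Rm=R.from_rotvec(s['orientation']).as_matrix(); return s,np.array(s['position']),Rm
E
python3 - <<'E'
from h import *
s,p,Rm=st(); print(s['time'],p,Rm.round(3),s['grip_width'])
for c in ['top','scene']:
    shot(c,c+'0.png'); cal=eyes.calibration(c); print(c,{k:v for k,v in cal.items() if k!='view'}, np.array(cal['view']).round(3).tolist())
    for t in ['fixture','board_long','board_mid','board_short','mat','probe','glue_bottle','tape_b','press_pad']:
        print(t,[(round(r['confidence'],2),r['bbox']) for r in eyes.cut_out(c,t)[:3]])
cal=eyes.calibration('wrist');print(cal)
E
```

```text
total 12
drwxr-xr-x  3 agent agent 4096 Dec  4 23:31 .
drwxr-xr-x 23 root  root  4096 Dec  4 23:30 ..
drwxr-xr-x  2 agent agent 4096 Dec  4 23:31 pics
0.0 [ 0.18373628 -0.62283055  0.230388  ] [[-0.001  0.283 -0.959]
 [ 0.002 -0.959 -0.283]
 [-1.    -0.002  0.   ]] 0.9964190570421508
top {'fov_y': 46.51534411472109, 'cx': 320.79720515828615, 'cy': 238.14374132791886, 'k1': -0.025898076400177668} [[0.007, -1.0, 0.029, -0.299], [-0.997, -0.009, -0.073, 0.551], [0.073, -0.028, -0.997, 1.093], [0.0, 0.0, 0.0, 1.0]]
fixture [(0.71, [162.3, 154.0, 76.3, 151.0])]
board_long [(0.55, [282.5, 250.5, 49.8, 20.5])]
board_mid [(0.73, [275.8, 277.1, 47.8, 23.7]), (0.21, [162.8, 152.3, 76.2, 153.7]), (0.19, [160.1, 162.7, 77.6, 106.1])]
board_short [(0.76, [296.6, 220.3, 34.4, 25.6])]
mat [(0.66, [262.5, 209.8, 87.3, 104.2])]
probe [(0.78, [259.4, 165.3, 22.0, 22.9]), (0.52, [161.9, 163.0, 73.9, 108.6])]
glue_bottle [(0.87, [409.7, 197.3, 24.3, 26.0])]
tape_b [(0.86, [361.4, 166.0, 28.2, 29.8]), (0.37, [162.9, 165.0, 75.1, 105.8])]
press_pad [(0.73, [161.5, 163.7, 73.3, 109.5])]
scene {'fov_y': 57.
[... 569 characters left out ...]
 [230.5, 198.8, 20.2, 45.6])]
glue_bottle [(0.65, [326.6, 173.3, 10.9, 35.0]), (0.33, [160.4, 274.0, 145.4, 79.8])]
tape_b [(0.71, [280.9, 209.2, 22.8, 11.7])]
press_pad [(0.75, [160.3, 278.4, 142.5, 78.1]), (0.26, [306.3, 251.9, 44.1, 36.9])]
{'fov_y': 69.86120191704569, 'cx': 315.3827596807981, 'cy': 240.717254495013, 'k1': -0.041641129281867965, 'view': array([[ 2.82740894e-01, -9.59196321e-01,  6.49435853e-05,
        -6.48957877e-01],
       [-9.10326334e-01, -2.68314222e-01,  3.15140357e-01,
        -3.96444390e-02],
       [-3.02264046e-01, -8.91621860e-02, -9.49045073e-01,
         3.81203275e-01],
       [ 0.00000000e+00,  0.00000000e+00,  0.00000000e+00,
         1.00000000e+00]])}
```

Run:
```python
from h import *
a=cv2.imread('pics/top0.png')[130:330,140:460]; b=cv2.imread('pics/scene0.png')[160:380,130:430]
cv2.imwrite('pics/a.png',cv2.resize(a,(800,500),interpolation=cv2.INTER_CUBIC))
cal=eyes.calibration('top')
for n,u,z in [('long',(307.5,261),.017),('mid',(299.7,289),.017),('short',(313.8,233),.017),('probe',(270.4,176.5),.14),('fix',(200,219),.05),('glue',(422,210),.09),('tape',(375.5,181),.019)]: print(n,onz(cal,u,z).round(3))
```

```text
long [[ 0.507 -0.268  0.017]]
mid [[ 0.451 -0.253  0.017]]
short [[ 0.564 -0.28   0.017]]
probe [[ 0.655 -0.199  0.14 ]]
fix [[ 0.586 -0.058  0.05 ]]
glue [[ 0.603 -0.485  0.09 ]]
tape [[ 0.671 -0.405  0.019]]
```

View pics/a.png

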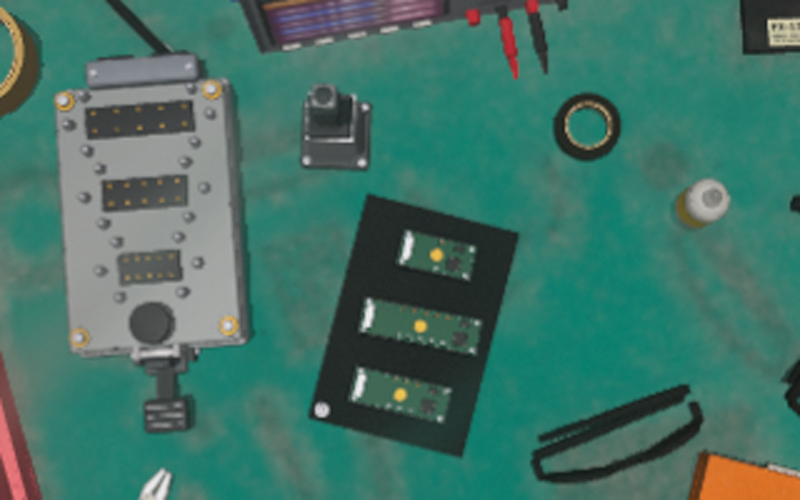

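```bash
cat >> h.py <<'E'
def to(target,yaw=None,p=None,Rm=None):
    """tool-frame shift (mm) and turn (deg) to reach TCP target pointing straight down, jaws (tool y) at world yaw deg"""
    if p is None: s,p,Rm=st()
    d=Rm.T@(np.array(target)-p)
    rv=np.zeros(3)
    if yaw is not None:
        c,s_=np.cos(np.radians(yaw)),np.sin(np.radians(yaw))
        y=np.array([c,s_,0]); x=np.array([0,0,-1.]); T=np.c_[x,y,np.cross(x,y)]
        rv=R.from_matrix(Rm.T@T).as_rotvec(degrees=True)
    return (d*1000).round(1),rv.round(2)
E
python3 - <<'E'
from h import *
s,p,Rm=st(); V=eyes.calibration('wrist')['view']; c=-V[:3,:3].T@V[:3,3]
print('cam in tool',Rm.T@(c-p),'axes',(Rm.T@V[:3,:3].T).round(3).tolist())
cal=eyes.calibration('top')
f=lambda u:np.array(u)/2.5+[140,130]
P=onz(cal,f([(65,99),(211,88),(228,325),(79,337)]),.062);print(P.round(4))
print(P.mean(0)); d=(P[0]+P[1]-P[2]-P[3])[:2];print(np.degrees(np.arctan2(d[1],d[0])))
print('nests L M S',onz(cal,f([(140,118),(145,193),(149,267)]),.058).round(4)); print('pad',onz(cal,f((152,323)),.074),'lever',onz(cal,f((167,415)),.031))
B=onz(cal,f([(420,326),(400,395),(437,255)]),.017);print('boards',B.round(4))
M=onz(cal,f([(367,195),(518,233),(462,456),(310,417)]),.003);print('mat',M.round(4),M.mean(0)); print(np.degrees(np.arctan2(*(M[0]-M[3])[[1,0]])))
print('probe',onz(cal,f((324,96)),.168),)
t=[.49,-.26,.27]; print(to(t,-13.5)); print(np.linalg.norm(t-p))
E
```

```text
cam in tool [-0.1429797  -0.00105868 -0.08237908] axes [[-0.0, -0.315, 0.949], [1.0, -0.0, -0.0], [0.0, 0.949, 0.315]]
[[ 0.6807  0.0079  0.062 ]
 [ 0.6907 -0.1049  0.062 ]
 [ 0.5065 -0.1216  0.062 ]
 [ 0.4964 -0.0079  0.062 ]]
[ 0.59358408 -0.05659755  0.062     ]
5.038348016618676
nests L M S [[ 0.6672 -0.0497  0.058 ]
 [ 0.6084 -0.0549  0.058 ]
 [ 0.5509 -0.0594  0.058 ]]
pad [[ 0.5071738  -0.06561099  0.074     ]] lever [[ 0.436441   -0.07095742  0.031     ]]
boards [[ 0.5085 -0.2692  0.017 ]
 [ 0.4532 -0.2537  0.017 ]
 [ 0.5658 -0.2824  0.017 ]]
mat [[ 0.6157 -0.2251  0.003 ]
 [ 0.5857 -0.3488  0.003 ]
 [ 0.4042 -0.3042  0.003 ]
 [ 0.4348 -0.1812  0.003 ]] [ 0.51005409 -0.26480549  0.003     ]
-13.648923501595728
probe [[ 0.66427059 -0.19963476  0.168     ]]
(array([ -38.7, -262. , -396.4]), array([-60.07,  -0.  ,  -0.  ]))
0.476737327790532
```

Emit:
{"fn": "step_arm", "kwargs": {"plan": "-0.039 -0.262 -0.396 -60 0 0 0;-0.039 -0.262 -0.396 -60 0 0 0;-0.039 -0.262 -0.396 -60 0 0 0;-0.039 -0.262 -0.396 -60 0 0 0;-0.039 -0.262 -0.396 -60 0 0 0"}}

```text
time: 1.62
position: [0.3856, -0.3837, 0.2574]
orientation: [1.455, 1.027, -1.455]
wrist_force: [0.9, -0.2, -0.5]
grip_width: 0.996
```

Run:
```python
from h import *
s,p,Rm=st();print(s['joint_pos'],p,Rm[:,1]); print(to([.49,-.26,.27],-13.5))
```

```text
[ 0.89575736  0.45280452 -0.23983908  1.7791107   0.1308536   0.9241072
  0.25968461] [ 0.38560458 -0.38370577  0.25742859] [ 9.42557472e-01 -3.34042836e-01  8.92158873e-04]
(array([ -12.6,   57.1, -151.5]), array([-6.01,  0.03, -0.05]))
```

Emit:
{"fn": "step_arm", "kwargs": {"plan": "-0.013 0.057 -0.151 -6 0 0 0;-0.013 0.057 -0.151 -6 0 0 0;-0.013 0.057 -0.151 -6 0 0 0;-0.013 0.057 -0.151 -6 0 0 0;-0.013 0.057 -0.151 -6 0 0 0"}}

```text
time: 2.25
position: [0.4887, -0.2633, 0.2698]
orientation: [1.385, 1.084, -1.387]
wrist_force: [-0.6, 1.0, -0.7]
grip_width: 1.004
```

```bash
cat >> h.py <<'E'
def yellow(im):
    """centres of brass spots: (u,v,area)"""
    h=cv2.cvtColor(im,cv2.COLOR_RGB2HSV); m=cv2.inRange(h,(14,110,110),(32,255,255))
    n,l,s,c=cv2.connectedComponentsWithStats(m); return [(c[i].round(1).tolist(),int(s[i,4])) for i in range(1,n) if s[i,4]>25]
def board_pose(res,cal,z):
    """centre & length-axis yaw of a board by its mask on plane z"""
    ys,xs=np.nonzero(res['pixels']); P=onz(cal,np.c_[xs,ys],z)[:,:2].astype(np.float32)
    (c,(w,h),a)=cv2.minAreaRect(P*1000); 
    if h>w: a+=90
    return np.array(c)/1000,(max(w,h),min(w,h)),((a+90)%180)-90
E
python3 - <<'E'
from h import *
s,p,Rm=st();print(p,Rm[:,1]);cal=eyes.calibration('wrist')
im=shot('wrist','w1.png')
for u,a in yellow(im): print(u,a,onz(cal,u,.017).round(4))
for t in ['board_long','board_mid','board_short','mat']:
    for r in eyes.cut_out('wrist',t)[:2]: print(t,round(r['confidence'],2),r['bbox'],board_pose(r,cal,.017))
E
```

```text
[ 0.48866186 -0.26328913  0.26980013] [ 9.70731861e-01 -2.40165100e-01 -6.15421778e-04]
[285.5, 199.5] 52 [[ 0.4557 -0.2535  0.017 ]]
[334.4, 201.1] 56 [[ 0.5108 -0.269   0.017 ]]
[384.6, 200.0] 61 [[ 0.5681 -0.2818  0.017 ]]
[277.7, 400.3] 1294 [[ 0.3656 -0.5352  0.017 ]]
board_long 0.63 [321.5, 156.2, 28.3, 80.8] (array([ 0.5113429 , -0.26765302]), (100.05249786376953, 32.4290657043457), 79.33251953125)
board_long 0.49 [261.0, 1.3, 236.4, 72.3] (array([ 0.5906571 , -0.11165451]), (240.4462432861328, 69.50303649902344), -13.324256896972656)
board_mid 0.86 [270.4, 160.7, 30.0, 71.6] (array([ 0.45671402, -0.25197435]), (80.61576843261719, 32.11868667602539), 76.96717834472656)
board_short 0.71 [369.5, 172.4, 24.8, 53.3] (array([ 0.56756708, -0.27947641]), (63.00178146362305, 33.111202239990234), 77.15921783447266)
mat 0.96 [251.2, 139.4, 163.8, 107.3] (array([ 0.51295447, -0.26166553]), (186.13755798339844, 125.29354095458984), -14.557167053222656)
```

View pics/w1.png

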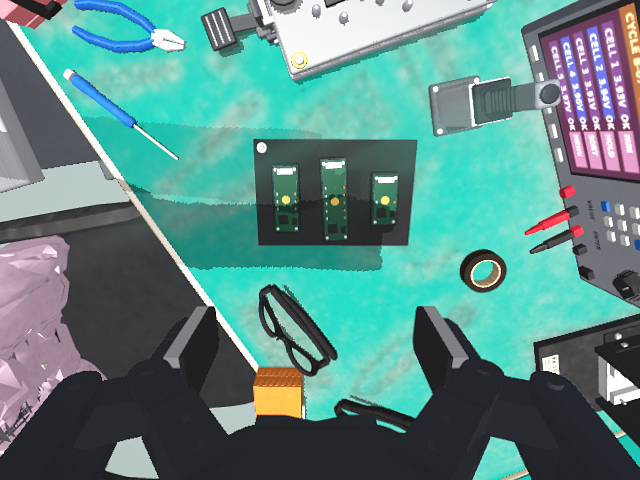

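Emit:
{"fn": "step_arm", "kwargs": {"plan": "0.06 0.0228 -0.001 0 0 0 0.4;0.12 0.0228 -0.001 0 0 0 0.4;0.18 0.0228 -0.001 0 0 0 0.4;0.22 0.0228 -0.001 0 0 0 0.4;0.22 0.0228 -0.001 0 0 0 0.4", "force": 40}}

```text
time: 3.12
position: [0.509, -0.2665, 0.0471]
orientation: [1.384, 1.091, -1.39]
wrist_force: [0.3, 0.0, 1.0]
grip_width: 0.6
```

Run:
```python
from h import *
s,p,Rm=st();print(p,Rm[:,1]);cal=eyes.calibration('wrist')
im=shot('wrist','w2.png')
for u,a in yellow(im): print(u,a,onz(cal,u,.017).round(4),to([*onz(cal,u,.017)[0,:2],.004]))
for t in ['board_long']:
    for r in eyes.cut_out('wrist',t)[:2]: print(t,round(r['confidence'],2),r['bbox'],board_pose(r,cal,.017))
```

```text
[ 0.50904026 -0.26645953  0.04712789] [ 0.97071297 -0.24015033 -0.00664368]
[215.7, 283.7] 220 [[ 0.4555 -0.2534  0.017 ]] (array([ 45.5, -57.1,   0. ]), array([0., 0., 0.]))
[424.4, 285.2] 219 [[ 0.5681 -0.2819  0.017 ]] (array([45.2, 59.1,  0.6]), array([0., 0., 0.]))
[318.5, 287.5] 217 [[ 0.5106 -0.2691  0.017 ]] (array([45.3,  0.2,  2.1]), array([0., 0., 0.]))
board_long 0.73 [283.4, 193.0, 64.7, 163.9] (array([ 0.5110271 , -0.26675546]), (101.1252212524414, 32.200592041015625), 79.23872375488281)
```

View pics/w2.png

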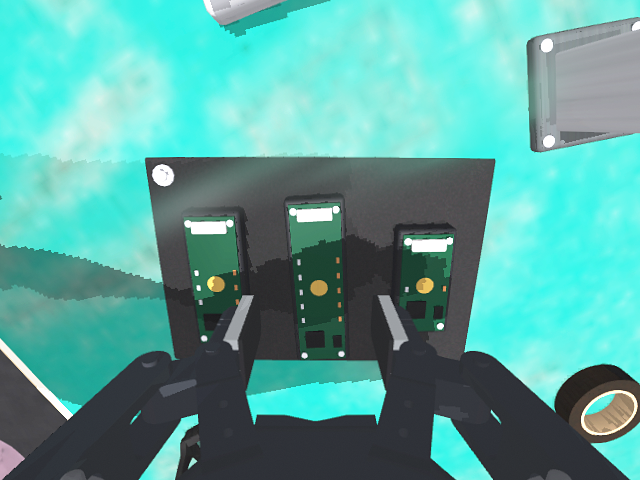

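Emit:
{"fn": "step_arm", "kwargs": {"plan": "0.025 0 0.002 -2.5 0 0 0.4;0.043 0 0.002 -2.5 0 0 0.4;0.043 0 0.002 -2.5 0 0 0.4;0.043 0 0.002 -2.5 0 0 1;0.043 0 0.002 -2.5 0 0 1", "force": 40}}

```text
time: 3.85
position: [0.5122, -0.2692, 0.0081]
orientation: [1.354, 1.107, -1.352]
wrist_force: [-0.3, -0.3, 4.7]
grip_width: 0.36
```

Emit:
{"fn": "step_arm", "kwargs": {"plan": "0 0 0 0 0 0 1;0 0 0 0 0 0 1;-0.03 0 0 0 0 0 1;-0.09 0 0 0 0 0 1;-0.14 0 0 0 0 0 1", "force": 40}}

```text
time: 4.47
position: [0.5113, -0.2689, 0.1489]
orientation: [1.354, 1.108, -1.353]
wrist_force: [-0.2, -0.5, -0.7]
grip_width: 0.359
```

Run:
```python
from h import *
s,p,Rm=st();print(p,Rm[:,1],s['grip_width'],s['wrist_force']);cal=eyes.calibration('wrist')
im=shot('wrist','w3.png')
for u,a in yellow(im): print(u,a,onz(cal,u,p[2]+.013).round(4),to([*onz(cal,u,p[2]+.013)[0,:2],.004]))
for t in ['board_long']:
    for r in eyes.cut_out('wrist',t)[:1]: print(t,round(r['confidence'],2),r['bbox'],board_pose(r,cal,p[2]+.013))
for r in eyes.cut_out('wrist','fixture')[:1]: print(r['confidence'],r['bbox'])
print(to([.667,-.0497,.11],5))
```

```text
[ 0.51134594 -0.26890492  0.14892979] [ 9.80442926e-01 -1.96802101e-01  7.75358636e-04] 0.35884969367416797 [-0.21971199 -0.52437504 -0.67743014]
[266.6, 28.7] 37 [[ 0.5185 -0.1536  0.1619]] (array([ 150.7,  -21.1, -115.6]), array([0., 0., 0.]))
[245.0, 226.0] 101 [[ 0.4938 -0.2189  0.1619]] (array([150.8, -32.5, -46.7]), array([0., 0., 0.]))
[384.0, 232.3] 102 [[ 0.5471 -0.2323  0.1619]] (array([151.4,  22.4, -44.1]), array([0., 0., 0.]))
[315.1, 322.5] 315 [[ 0.5123 -0.267   0.1619]] (array([151.2,  -4.9,  -3.2]), array([0., 0., 0.]))
[461.8, 406.9] 59 [[ 0.5727 -0.3278  0.1619]] (array([152.1,  66.3,  44.5]), array([0., 0., 0.]))
board_long 0.69 [277.0, 206.9, 75.8, 195.9] (array([ 0.51282581, -0.26460095]), (97.36051940917969, 30.54081153869629), 78.62456512451172)
0.71 [136.3, 0.0, 300.2, 58.7]
(array([  40.2,  107.2, -246.2]), array([-16.38,   0.15,  -0.35]))
```

View pics/w3.png

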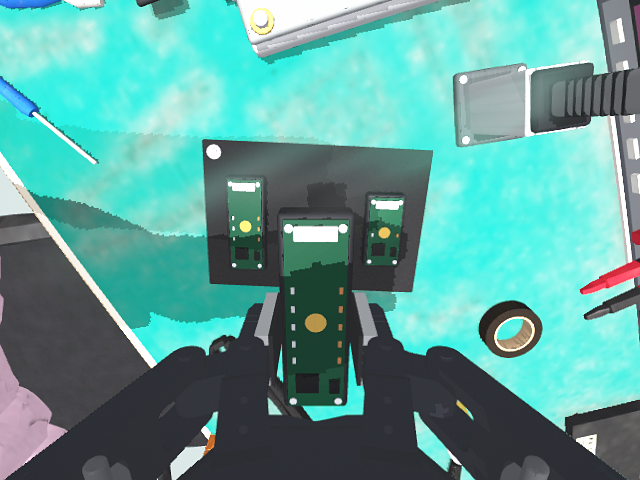

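Emit:
{"fn": "step_arm", "kwargs": {"plan": "0 0.005 -0.06 -3 0 0 1;0 0.015 -0.12 -6 0 0 1;0 0.03 -0.175 -9 0 0 1;0 0.07 -0.215 -12 0 0 1;0 0.107 -0.246 -16.4 0 0 1"}}

```text
time: 5.25
position: [0.6649, -0.0463, 0.1453]
orientation: [1.14, 1.254, -1.142]
wrist_force: [1.2, -0.2, -0.4]
grip_width: 0.361
```

Emit:
{"fn": "step_arm", "kwargs": {"plan": "0 0 0 0 0 0 1;0 0 0 0 0 0 1;0 0 0 0 0 0 1"}}

```text
time: 5.62
position: [0.663, -0.0503, 0.1461]
orientation: [1.144, 1.25, -1.148]
wrist_force: [0.9, 0.1, -1.0]
grip_width: 0.364
```

Run:
```python
from h import *
s,p,Rm=st();print(p,Rm,s['grip_width'],s['wrist_force']);cal=eyes.calibration('wrist')
im=shot('wrist','w4.png');print(st()[1])
for u,a in yellow(im): 
  if 250<u[0]<400: print(u,a,(Rm.T@(onz(cal,u,p[2]+.009)[0]-p)).round(4))
for r in eyes.cut_out('wrist','board_long')[:1]: print(r['bbox'],board_pose(r,cal,p[2]+.009))
```

```text
[ 0.66303318 -0.05034554  0.14609444] [[-2.39796887e-03  9.96275036e-01  8.61992017e-02]
 [-1.04486785e-03  8.61969062e-02 -9.96277573e-01]
 [-9.99996579e-01 -2.47910938e-03  8.34278260e-04]] 0.36434561144260946 [ 0.91795277  0.1265754  -1.03690836]
[ 0.66340116 -0.05023412  0.14650821]
[362.0, 61.6] 105 [-0.0091  0.0176 -0.1047]
[350.9, 44.5] 62 [-0.0091  0.0135 -0.1102]
[350.0, 162.4] 201 [-0.0091  0.0144 -0.0695]
[315.3, 322.4] 298 [-0.009   0.0011  0.0006]
[277.1, 206.0, 76.7, 196.6] (array([ 0.66390125, -0.04815143]), (99.86529541015625, 31.42980194091797), -85.0375747680664)
```

View pics/w4.png

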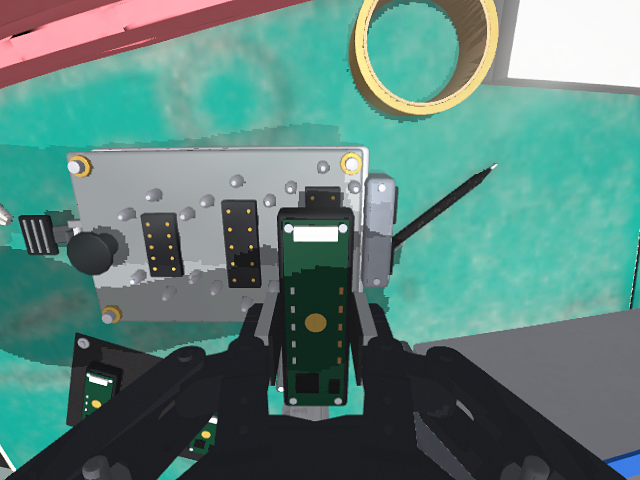

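Run:
```python
from h import *
im=cv2.imread('pics/w4.png')[:,:,::-1]; cal=eyes.calibration('wrist'); s,p,Rm=st()
h=cv2.cvtColor(np.ascontiguousarray(im),cv2.COLOR_RGB2HSV); m=cv2.inRange(h,(10,80,70),(35,255,255))
for n,(a,b,c,d) in {'mid':(218,198,266,292),'short':(136,208,188,280)}.items():
    k,l,S,C=cv2.connectedComponentsWithStats(m[b:d,a:c]); q=C[1:]+[a,b]; print(n,k-1,q.round(1).tolist(),S[1:,4])
    P=onz(cal,q,.058)[:,:2]; print((P*1000).round(1).tolist(), P.mean(0))
g={'mid':[(222,202),(254,200),(262,286),(229,287)],'short':[(141,214),(173,212),(184,274),(150,276)]}
for n in g: P=onz(cal,g[n],.058);print(n,P.mean(0).round(4),P[:,:2].round(3).tolist())
for u,z in [((77,166),.062),((349,163),.062),((108,315),.062),((92,250),.074)]: print(onz(cal,u,z).round(4))
```

```text
mid 10 [[227.8, 211.1], [248.1, 210.7], [229.5, 229.0], [249.5, 229.0], [231.1, 246.5], [250.7, 246.5], [232.4, 263.4], [251.5, 263.5], [233.9, 279.7], [252.8, 279.7]] [17 16 16 16 15 14 13 12 13 12]
[[601.9, -28.3], [616.0, -26.9], [603.2, -41.2], [617.3, -40.0], [604.5, -54.3], [618.5, -53.0], [605.5, -67.3], [619.4, -66.1], [606.7, -80.2], [620.7, -79.0]] [ 0.61138188 -0.05363723]
short 10 [[147.5, 224.0], [166.6, 223.8], [149.0, 235.5], [168.6, 235.4], [151.1, 246.7], [170.3, 246.7], [152.9, 257.6], [171.8, 257.7], [154.8, 268.4], [173.3, 268.5]] [16 14 16 15 18 15 15 12 16 14]
[[545.0, -42.5], [558.7, -41.2], [545.5, -51.0], [559.7, -49.7], [546.5, -59.5], [560.5, -58.2], [547.3, -67.9], [561.2, -66.7], [548.0, -76.4], [561.9, -75.2]] [ 0.55341737 -0.05883805]
mid [ 0.6121 -0.0528  0.058 ] [[0.598, -0.022], [0.62, -0.019], [0.628, -0.084], [0.603, -0.087]]
short [ 0.5545 -0.0574  0.058 ] [[0.541, -0.036], [0.564, -0.032], [0.57, -0.079], [0.544, -0.083]]
[[ 0.5015 -0.0048  0.062 ]]
[[0.6814 0.0117 0.062 ]]
[[ 0.5107 -0.117   0.062 ]]
[[ 0.5129 -0.0591  0.074 ]]
```

Emit:
{"fn": "step_arm", "kwargs": {"plan": "0.02 0.0054 -0.0018 0 0 0 1;0.05 0.0054 -0.0018 0 0 0 1;0.066 0.0054 -0.0018 0 0 0 1;0.066 0.0054 -0.0018 0 0 0 1;0.066 0.0054 -0.0018 0 0 0 1"}}

```text
time: 6.35
position: [0.6705, -0.0465, 0.0815]
orientation: [1.145, 1.249, -1.143]
wrist_force: [0.6, 0.4, -0.1]
grip_width: 0.363
```

```bash
cat > held.py <<'E'
from h import *
import sys
def held(nest,yaw,dz,name=None,win=(250,400,280,380)):
    """brass of held board (dz above TCP) and tool shift needed to bring it over nest"""
    s,p,Rm=st();cal=eyes.calibration('wrist'); im=shot('wrist',name)
    print('t',s['time'],'p',p.round(4),'jaw yaw',np.degrees(np.arctan2(Rm[1,1],Rm[0,1])).round(2),'tilt',Rm[2].round(4),'F',np.round(s['wrist_force'],1),s['grip_width'])
    for u,a in yellow(im):
        if win[0]<u[0]<win[1] and win[2]<u[1]<win[3]:
            b=onz(cal,u,p[2]+dz)[0]; print(u,a,'brass',b.round(4),'shift',(Rm.T@(np.r_[nest,b[2]]-b)*1000).round(1),'turn',(np.degrees(np.arctan2(Rm[1,1],Rm[0,1]))-yaw).round(2))
E
python3 - <<'E'
from held import *
held([.6693,-.0485],5.1,.009)
E
```

```text
t 6.35 p [ 0.6705 -0.0465  0.0815] jaw yaw 5.04 tilt [-1.      0.0013  0.    ] F [ 0.6  0.4 -0.1] 0.3627252032169696
[315.2, 322.4] 311 brass [ 0.6715 -0.047   0.0905] shift [-0.  -2.3  1.3] turn -0.06
[351.2, 373.7] 60 brass [ 0.691  -0.0735  0.0905] shift [ -0.  -19.4 -26.8] turn -0.06
```

Emit:
{"fn": "step_arm", "kwargs": {"plan": "0 -0.0018 0.001 0 0 0 1;0 -0.0018 0.001 0 0 0 1;0 -0.0018 0.001 0 0 0 1"}}

```text
time: 6.78
position: [0.6682, -0.0478, 0.0813]
orientation: [1.144, 1.249, -1.144]
wrist_force: [0.4, 0.1, 0.0]
grip_width: 0.359
```

Run:
```python
from held import *
for i in range(3): held([.6693,-.0485],5.1,.009)
```

```text
t 6.775 p [ 0.6682 -0.0478  0.0813] jaw yaw 5.04 tilt [-1.e+00  5.e-04  1.e-04] F [0.4 0.1 0. ] 0.3591818617532296
[315.2, 322.4] 311 brass [ 0.6693 -0.0483  0.0903] shift [0.  0.  0.2] turn -0.06
[351.3, 369.2] 29 brass [ 0.6885 -0.0722  0.0903] shift [ -0.  -17.  -25.3] turn -0.06
t 6.825 p [ 0.6682 -0.0477  0.0812] jaw yaw 5.04 tilt [-1.e+00  5.e-04  1.e-04] F [ 0.4 -0.2 -0.1] 0.3596123517748927
[315.2, 322.4] 311 brass [ 0.6692 -0.0483  0.0902] shift [0.  0.  0.2] turn -0.06
[351.3, 369.4] 27 brass [ 0.6885 -0.0723  0.0902] shift [ -0.  -17.  -25.4] turn -0.06
t 6.875 p [ 0.6682 -0.0477  0.0811] jaw yaw 5.05 tilt [-1.e+00  3.e-04  1.e-04] F [-0.6 -0.1 -0.1] 0.3584226649943434
[315.2, 322.4] 311 brass [ 0.6692 -0.0482  0.0901] shift [0.  0.1 0.3] turn -0.05
[351.3, 369.4] 27 brass [ 0.6884 -0.0722  0.0901] shift [ -0.  -17.  -25.3] turn -0.05
```

Emit:
{"fn": "step_arm", "kwargs": {"plan": "0.008 0 0 0 0 0 1;0.016 0 0 0 0 0 1;0.018 0 0 0 0 0 1;0.018 0 0 0 0 0 1;0.018 0 0 0 0 0 1"}}

```text
time: 7.55
position: [0.6677, -0.0477, 0.0632]
orientation: [1.144, 1.25, -1.145]
wrist_force: [-3.2, -0.1, 5.2]
grip_width: 0.36
```

Emit:
{"fn": "step_arm", "kwargs": {"plan": "0 0 0 0 0 0 0.42;0 0 0 0 0 0 0.42;0 0 0 0 0 0 0.42;-0.04 0 0 0 0 0 0.42;-0.08 0 0 0 0 0 0.42"}}

```text
time: 8.18
position: [0.6678, -0.0476, 0.1432]
orientation: [1.144, 1.251, -1.145]
wrist_force: [-0.3, -0.1, 0.4]
grip_width: 0.583
```

Run:
```python
from h import *
s,p,Rm=st();cal=eyes.calibration('wrist'); im=shot('wrist','w5.png'); print(p,s['time'])
r=eyes.cut_out('wrist','board_long')[0]; print(r['confidence'],r['bbox'],board_pose(r,cal,.072))
for u,a in yellow(im):
  if a>80: print(u,a,onz(cal,u,.072).round(4))
cv2.imwrite('pics/w5c.png',cv2.resize(im[150:450,140:540,::-1],(800,600)))
```

```text
[ 0.66775016 -0.04762972  0.14319199] 8.175
0.74 [288.3, 179.0, 52.1, 138.8] (array([ 0.66867529, -0.0458919 ]), (100.08003234863281, 32.047149658203125), -84.43635940551758)
[485.8, 24.5] 399 [[0.751  0.0982 0.072 ]]
[353.6, 58.1] 149 [[0.6797 0.0737 0.072 ]]
[466.6, 87.7] 104 [[0.7469 0.0646 0.072 ]]
[343.2, 166.5] 206 [[0.6805 0.013  0.072 ]]
[72.9, 169.0] 169 [[ 0.5118 -0.0025  0.072 ]]
[315.6, 257.6] 136 [[ 0.6689 -0.0482  0.072 ]]
[104.4, 317.0] 102 [[ 0.5207 -0.1078  0.072 ]]
```

View pics/w5c.png

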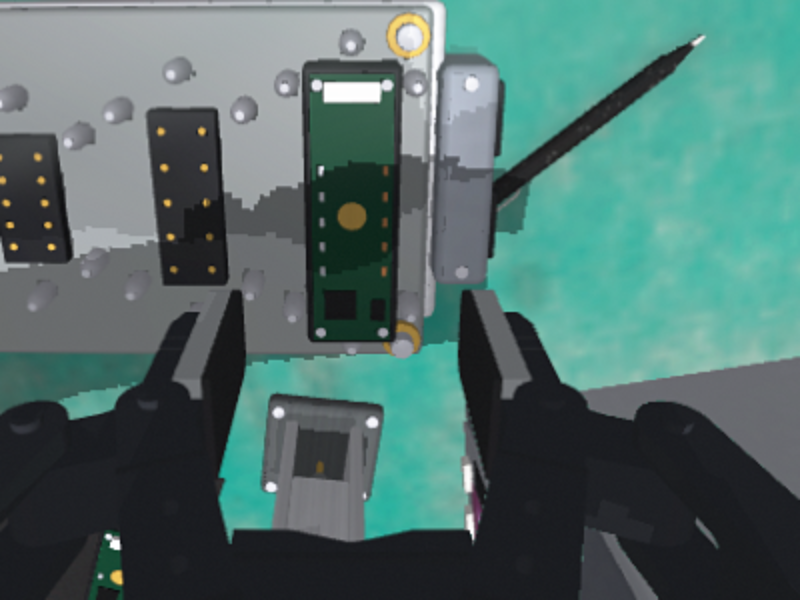

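Emit:
{"fn": "step_arm", "kwargs": {"plan": "0 -0.05 0.03 4 0 0 0.42;0 -0.1 0.075 8 0 0 0.42;0 -0.15 0.115 12 0 0 0.42;0.03 -0.19 0.15 16 0 0 0.42;0.06 -0.2295 0.186 18 0 0 0.42"}}

```text
time: 8.9
position: [0.4564, -0.2528, 0.0839]
orientation: [1.375, 1.091, -1.374]
wrist_force: [1.0, -1.3, -1.1]
grip_width: 0.582
```

Emit:
{"fn": "step_arm", "kwargs": {"plan": "0 0 0 0 0 0 0.42;0 0 0 0 0 0 0.42;0 0 0 0 0 0 0.42"}}

```text
time: 9.28
position: [0.4593, -0.2501, 0.0847]
orientation: [1.373, 1.094, -1.37]
wrist_force: [-0.1, 0.8, -0.1]
grip_width: 0.583
```

```bash
cat >> held.py <<'E'
def onmat(which,name=None):
    s,p,Rm=st();cal=eyes.calibration('wrist'); im=shot('wrist',name)
    print('t',s['time'],'p',p.round(4),'jaw yaw',np.degrees(np.arctan2(Rm[1,1],Rm[0,1])).round(2),'tilt',Rm[2].round(4))
    for u,a in yellow(im):
        b=onz(cal,u,.017)[0]
        if a>60 and .4<b[0]<.65 and -.36<b[1]<-.16: print(u,a,'brass',b.round(4),'shift',(Rm.T@(np.r_[b[:2],.007]-p)*1000).round(1))
    for w in which:
        for r in eyes.cut_out('wrist',w)[:1]: print(w,round(r['confidence'],2),r['bbox'],board_pose(r,cal,.017))
E
python3 - <<'E'
from held import *
onmat(['board_mid','board_short'])
E
```

```text
t 9.275 p [ 0.4593 -0.2501  0.0847] jaw yaw -12.81 tilt [-1.e+00  2.e-03 -7.e-04]
[310.0, 264.6] 158 brass [ 0.4557 -0.2534  0.017 ] shift [77.7 -2.9  4. ]
board_mid 0.69 [286.2, 199.3, 52.7, 120.6] (array([ 0.45627151, -0.25113843]), (82.15496826171875, 31.50847625732422), 77.0029067993164)
board_short 0.56 [447.1, 215.2, 61.7, 92.8] (array([ 0.56532812, -0.27854932]), (65.6017837524414, 35.5083122253418), 77.435546875)
```

Emit:
{"fn": "step_arm", "kwargs": {"plan": "0.03 -0.003 0.004 0 0 0 0.42;0.06 -0.003 0.004 0 0 0 0.42;0.0775 -0.003 0.004 0 0 0 0.42;0.0775 -0.003 0.004 0 0 0 0.42;0.0775 -0.003 0.004 0 0 0 0.7"}}

```text
time: 10.05
position: [0.4544, -0.2546, 0.0075]
orientation: [1.374, 1.093, -1.373]
wrist_force: [1.5, -0.0, -0.0]
grip_width: 0.379
```

Emit:
{"fn": "step_arm", "kwargs": {"plan": "0 0 0 0 0 0 1;0 0 0 0 0 0 1;0 0 0 0 0 0 1;-0.04 0 0 0 0 0 1;-0.1 0 0 0 0 0 1", "force": 40}}

```text
time: 10.68
position: [0.4524, -0.254, 0.1067]
orientation: [1.373, 1.097, -1.376]
wrist_force: [0.2, -0.9, -0.2]
grip_width: 0.362
```

Run:
```python
from held import *
held([.6114,-.0536],5.1,.009)
print(to([.6114,-.0536,.1],5.1))
```

```text
t 10.675 p [ 0.4524 -0.254   0.1067] jaw yaw -12.95 tilt [-1.0e+00 -3.8e-03 -9.0e-04] F [ 0.2 -0.9 -0.2] 0.3620206696639904
[315.2, 319.4] 319 brass [ 0.4533 -0.253   0.1157] shift [-2.000e-01  1.095e+02 -2.297e+02] turn -18.05
(array([  14.7,  105.3, -231.9]), array([-18.05,   0.22,  -0.47]))
```

Emit:
{"fn": "step_arm", "kwargs": {"plan": "-0.015 0.025 -0.055 -4 0 0 1;-0.015 0.05 -0.108 -8 0 0 1;-0.01 0.077 -0.163 -12 0 0 1;0 0.107 -0.218 -18 0 0 1;0 0.107 -0.231 -18 0 0 1"}}

```text
time: 11.35
position: [0.6121, -0.0479, 0.1064]
orientation: [1.143, 1.253, -1.136]
wrist_force: [-0.7, 0.3, -0.3]
grip_width: 0.36
```

Emit:
{"fn": "step_arm", "kwargs": {"plan": "0.01 0 0 0 0 0 1;0.023 0 0 0 0 0 1;0.023 0 0 0 0 0 1;0.023 0 0 0 0 0 1;0.023 0 0 0 0 0 1"}}

```text
time: 11.98
position: [0.6099, -0.054, 0.0842]
orientation: [1.145, 1.249, -1.144]
wrist_force: [-0.4, -0.1, -0.4]
grip_width: 0.362
```

Run:
```python
from held import *
held([.6114,-.0536],5.1,.009)
```

```text
t 11.975 p [ 0.6099 -0.054   0.0842] jaw yaw 5.0 tilt [-1.e+00  7.e-04  2.e-04] F [-0.4 -0.1 -0.4] 0.36191481352488425
[315.3, 319.3] 317 brass [ 0.6109 -0.0529  0.0932] shift [0.  0.4 0.7] turn -0.1
```

Emit:
{"fn": "step_arm", "kwargs": {"plan": "0.008 0.0004 0.0007 0 0 0 1;0.016 0.0004 0.0007 0 0 0 1;0.021 0.0004 0.0007 0 0 0 1;0.021 0.0004 0.0007 0 0 0 1;0.021 0.0004 0.0007 0 0 0 1"}}

```text
time: 12.65
position: [0.6097, -0.0541, 0.0628]
orientation: [1.143, 1.25, -1.145]
wrist_force: [-2.5, 0.0, 4.9]
grip_width: 0.363
```

Emit:
{"fn": "step_arm", "kwargs": {"plan": "0 0 0 0 0 0 0.42;0 0 0 0 0 0 0.42;0 0 0 0 0 0 0.42;-0.04 0 0 0 0 0 0.42;-0.08 0 0 0 0 0 0.42"}}

```text
time: 13.28
position: [0.6099, -0.054, 0.1432]
orientation: [1.144, 1.251, -1.145]
wrist_force: [1.7, -0.3, 0.2]
grip_width: 0.581
```

```bash
cat >> held.py <<'E'
def seated(z=.072,name=None):
    s,p,Rm=st();cal=eyes.calibration('wrist'); im=shot('wrist',name); print(s['time'],p)
    for u,a in yellow(im):
        b=onz(cal,u,z)[0]
        for n,c in {'L':(.6693,-.0485),'M':(.6114,-.0536),'S':(.5534,-.0588)}.items():
            if np.hypot(*(b[:2]-c))<.012: print(n,u,a,((b[:2]-c)*1000).round(1))
E
python3 - <<'E'
from held import *
seated(); print(to([.568,-.2818,.08],-12.7))
E
```

```text
13.275 [ 0.60989668 -0.05396908  0.1432004 ]
M [315.4, 255.1] 144 [-0.6  0.8]
L [402.8, 256.0] 154 [-0.2  0.2]
(array([ 68.6, -65.8, 223. ]), array([17.75, -0.02, -0.47]))
```

Emit:
{"fn": "step_arm", "kwargs": {"plan": "0 -0.06 0.005 4 0 0 0.42;0 -0.1 0.05 8 0 0 0.42;0 -0.1 0.11 12 0 0 0.42;0.02 -0.085 0.17 17.8 0 0 0.42;0.06 -0.066 0.223 17.8 0 0 0.42"}}

```text
time: 13.95
position: [0.5626, -0.2789, 0.0888]
orientation: [1.373, 1.089, -1.371]
wrist_force: [0.8, -0.3, -0.1]
grip_width: 0.575
```

Emit:
{"fn": "step_arm", "kwargs": {"plan": "0 0 0 0 0 0 0.42;0 0 0 0 0 0 0.42;0 0 0 0 0 0 0.42"}}

```text
time: 14.32
position: [0.5617, -0.2735, 0.089]
orientation: [1.371, 1.096, -1.368]
wrist_force: [0.2, -0.2, 0.7]
grip_width: 0.576
```

Run:
```python
from held import *
onmat(['board_short'])
```

```text
t 14.325 p [ 0.5617 -0.2735  0.089 ] jaw yaw -12.62 tilt [-1.0e+00  1.3e-03 -7.0e-04]
[326.1, 265.9] 149 brass [ 0.5681 -0.2818  0.017 ] shift [82.   7.9  6.8]
board_short 0.72 [300.2, 215.6, 46.4, 91.3] (array([ 0.56828149, -0.27934036]), (64.49382781982422, 32.00042724609375), 77.36505126953125)
```

Emit:
{"fn": "step_arm", "kwargs": {"plan": "0.03 0.008 0.007 0 0 0 0.42;0.06 0.008 0.007 0 0 0 0.42;0.082 0.008 0.007 0 0 0 0.42;0.082 0.008 0.007 0 0 0 0.42;0.082 0.008 0.007 0 0 0 0.7"}}

```text
time: 15.05
position: [0.5681, -0.2839, 0.0069]
orientation: [1.371, 1.094, -1.37]
wrist_force: [-0.1, -0.2, -0.8]
grip_width: 0.387
```

Emit:
{"fn": "step_arm", "kwargs": {"plan": "0 0 0 0 0 0 1;0 0 0 0 0 0 1;0 0 0 0 0 0 1;-0.04 0 0 0 0 0 1;-0.1 0 0 0 0 0 1", "force": 40}}

```text
time: 15.68
position: [0.5657, -0.2834, 0.1053]
orientation: [1.37, 1.1, -1.374]
wrist_force: [1.4, -1.1, -0.0]
grip_width: 0.359
```

Run:
```python
from held import *
held([.5534,-.0588],5.1,.009)
print(to([.5534,-.0588,.1],5.1))
```

```text
t 15.675 p [ 0.5657 -0.2834  0.1053] jaw yaw -12.75 tilt [-1.0e+00 -4.3e-03 -9.0e-04] F [ 1.4 -1.1 -0. ] 0.3585045842671593
[315.2, 319.0] 326 brass [ 0.5665 -0.2821  0.1143] shift [   0.5  -62.1 -214.9] turn -17.85
(array([  13.5,  -67.4, -217.1]), array([-17.87,   0.21,  -0.56]))
```

Emit:
{"fn": "step_arm", "kwargs": {"plan": "-0.01 -0.05 -0.02 -2 0 0 1;-0.01 -0.085 -0.07 -6 0 0 1;-0.01 -0.085 -0.13 -12 0 0 1;-0.01 -0.07 -0.185 -17.9 0 0 1;0 -0.064 -0.216 -17.9 0 0 1"}}

```text
time: 16.35
position: [0.5548, -0.0555, 0.1068]
orientation: [1.143, 1.25, -1.136]
wrist_force: [-0.2, -1.1, 0.1]
grip_width: 0.362
```

Emit:
{"fn": "step_arm", "kwargs": {"plan": "0.01 0 0 0 0 0 1;0.021 0 0 0 0 0 1;0.021 0 0 0 0 0 1;0.021 0 0 0 0 0 1;0.021 0 0 0 0 0 1"}}

```text
time: 16.98
position: [0.5527, -0.0598, 0.0853]
orientation: [1.144, 1.249, -1.143]
wrist_force: [0.4, 0.2, -0.9]
grip_width: 0.359
```

Run:
```python
from held import *
held([.5534,-.0588],5.1,.009)
```

```text
t 16.975 p [ 0.5527 -0.0598  0.0853] jaw yaw 5.08 tilt [-1.e+00  7.e-04  3.e-04] F [ 0.4  0.2 -0.9] 0.3591538669765253
[315.3, 319.0] 317 brass [ 0.5537 -0.0586  0.0943] shift [-0.  -0.3  0.2] turn -0.02
```

Emit:
{"fn": "step_arm", "kwargs": {"plan": "0.008 -0.0003 0.0002 0 0 0 1;0.016 -0.0003 0.0002 0 0 0 1;0.022 -0.0003 0.0002 0 0 0 1;0.022 -0.0003 0.0002 0 0 0 1;0.022 -0.0003 0.0002 0 0 0 1"}}

```text
time: 17.65
position: [0.5523, -0.0592, 0.0628]
orientation: [1.143, 1.25, -1.143]
wrist_force: [0.1, 0.7, -0.4]
grip_width: 0.356
```

Emit:
{"fn": "step_arm", "kwargs": {"plan": "0 0 0 0 0 0 0.42;0 0 0 0 0 0 0.42;0 0 0 0 0 0 0.42;-0.04 0 0 0 0 0 0.42;-0.08 0 0 0 0 0 0.42"}}

```text
time: 18.27
position: [0.5513, -0.0593, 0.1435]
orientation: [1.142, 1.252, -1.144]
wrist_force: [0.4, 0.5, 0.3]
grip_width: 0.577
```

Run:
```python
from held import *
seated(name='w6.png')
cal=eyes.calibration('wrist')
for r in eyes.cut_out('wrist','press_pad')[:1]: print(r['bbox'])
```

```text
18.275 [ 0.55133596 -0.05933165  0.14345179]
S [317.2, 254.0] 144 [-0.1  1.5]
M [403.6, 254.9] 153 [-0.5  0.8]
L [486.6, 258.3] 158 [-1.7 -1.7]
[220.7, 149.0, 306.3, 176.3]
```

View pics/w6.png

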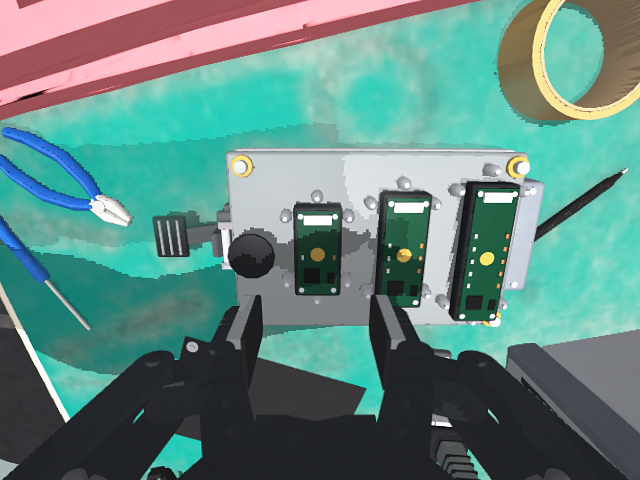

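Run:
```python
from held import *
cal=eyes.calibration('wrist'); im=cv2.imread('pics/w6.png')
cv2.imwrite('pics/w6c.png',cv2.resize(im[190:310,140:300],(800,600),interpolation=cv2.INTER_CUBIC))
g=cv2.cvtColor(im,cv2.COLOR_BGR2GRAY); m=(g<60).astype(np.uint8)[225:285,222:280]
m=cv2.morphologyEx(m,cv2.MORPH_OPEN,np.ones((7,7)))
n,l,S,C=cv2.connectedComponentsWithStats(m); 
for i in range(1,n): print(S[i],C[i]+[222,225])
c=onz(cal,(251,252),.074)[0];print(c)
M=np.array([.6114,-.0536]); a=np.radians(5.1); x=np.array([np.cos(a),np.sin(a)]); print('along',(c[:2]-M)@x, (c[:2]-M)@[-x[1],x[0]])
# expected circle check: 16mm radius
t=np.linspace(0,2*np.pi,8,endpoint=False); print(proj(cal,np.c_[c[0]+.016*np.cos(t),c[1]+.016*np.sin(t),0*t+.074]).round(0).tolist())
```

```text
[  7  20  45  33 989] [249.05156724 262.61476239]
[ 0.51309794 -0.06030188  0.074     ]
along -0.09850865062593492 0.002063142613405222
[[275.0, 254.0], [269.0, 237.0], [252.0, 229.0], [234.0, 235.0], [227.0, 250.0], [234.0, 266.0], [250.0, 274.0], [267.0, 269.0]]
```

View pics/w6c.png

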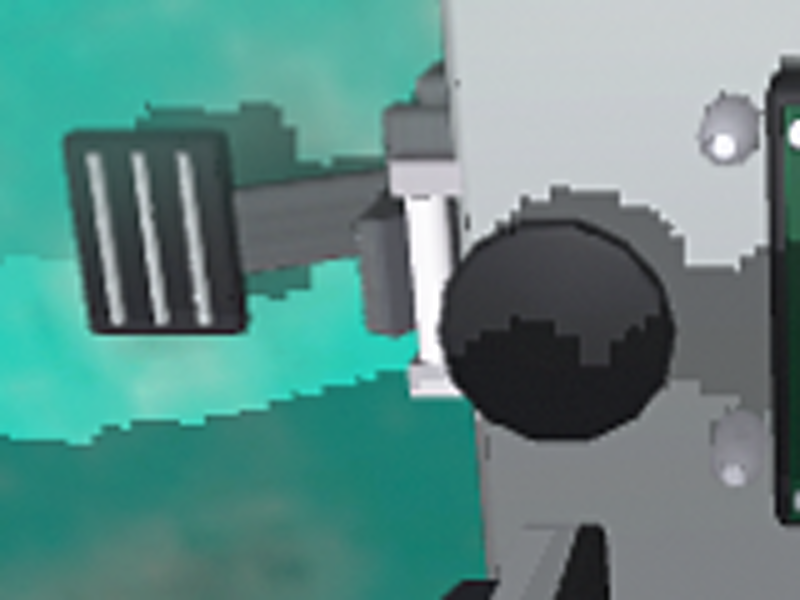

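Emit:
{"fn": "step_arm", "kwargs": {"plan": "0 -0.038 0 0 0 0 1;0.02 -0.038 0 0 0 0 1;0.04 -0.038 0 0 0 0 1;0.058 -0.038 0 0 0 0 1;0.058 -0.038 0 0 0 0 1"}}

```text
time: 19.0
position: [0.5126, -0.0628, 0.0834]
orientation: [1.141, 1.254, -1.146]
wrist_force: [-0.1, 0.7, 0.2]
grip_width: -0.0
```

Emit:
{"fn": "step_arm", "kwargs": {"plan": "0.01 0 0 0 0 0 1;0.016 0 0 0 0 0 1;0.022 0 0 0 0 0 1;0.027 0 0 0 0 0 1;0.031 0 0 0 0 0 1"}}

```text
time: 19.62
position: [0.5149, -0.0628, 0.0556]
orientation: [1.143, 1.248, -1.142]
wrist_force: [-7.8, 0.5, 46.3]
grip_width: -0.001
```

Emit:
{"fn": "step_arm", "kwargs": {"plan": "0 0 0 0 0 0 1;0 0 0 0 0 0 1;0 0 0 0 0 0 1;0 0 0 0 0 0 1;0 0 0 0 0 0 1"}}

```text
time: 20.25
position: [0.5149, -0.0628, 0.056]
orientation: [1.143, 1.248, -1.142]
wrist_force: [-4.0, 1.6, 19.4]
grip_width: 0.004
```

Emit:
{"fn": "step_arm", "kwargs": {"plan": "-0.004 0 0 0 0 0 1;-0.01 0 0 0 0 0 1;-0.04 0 0 0 0 0 1;-0.09 0 0 0 0 0 1;-0.12 0 0.0 0 0 0 1"}}

```text
time: 20.88
position: [0.5151, -0.0628, 0.176]
orientation: [1.144, 1.248, -1.141]
wrist_force: [-0.2, -0.2, 0.4]
grip_width: 0.001
```

Run:
```python
from held import *
seated(z=.057,name='w7.png')
cal=eyes.calibration('wrist');print(np.array(st()[0]['joint_pos']).round(2))
```

```text
20.875 [ 0.51513335 -0.06277765  0.1759987 ]
S [362.3, 233.1] 109 [0.3 1.2]
M [433.8, 233.6] 120 [-0.3  0.7]
L [502.6, 236.5] 114 [-1.2 -1.8]
[ 0.32  0.53 -0.37  1.93  0.28  0.72 -0.13]
```

View pics/w7.png

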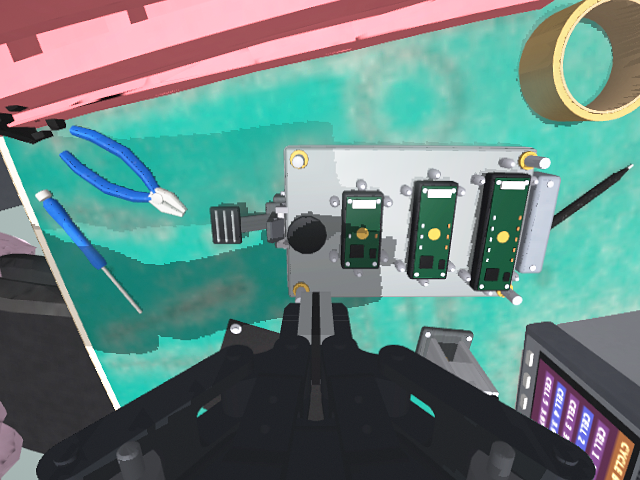

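Emit:
{"fn": "step_arm", "kwargs": {"plan": "-0.05 0.01 0.01 0 0 0 0;-0.085 0.04 0.05 0 0 0 0;-0.085 0.07 0.09 0 0 0 0;-0.085 0.1 0.13 0 0 0 0;-0.085 0.112 0.147 0 0 0 0"}}

```text
time: 21.55
position: [0.64, -0.2024, 0.258]
orientation: [1.144, 1.248, -1.146]
wrist_force: [-0.8, 0.6, -0.9]
grip_width: 0.999
```

Emit:
{"fn": "step_arm", "kwargs": {"plan": "0 0 0 0 0 0 0;0 0 0 0 0 0 0;0 0 0 0 0 0 0"}}

```text
time: 21.92
position: [0.6387, -0.1977, 0.2592]
orientation: [1.142, 1.252, -1.141]
wrist_force: [-0.4, -0.5, 0.5]
grip_width: 1.001
```

Run:
```python
from held import *
s,p,Rm=st();cal=eyes.calibration('wrist'); im=shot('wrist','w8.png'); print(s['time'],p)
for r in eyes.cut_out('wrist','probe')[:2]: print(r['confidence'],r['bbox'])
x0,y0=230,130
cv2.imwrite('pics/w8c.png',cv2.resize(im[y0:y0+200,x0:x0+260,::-1],(780,600),interpolation=cv2.INTER_CUBIC))
print(proj(cal,[[.664,-.2,.171],[.664,-.2,.086],[.664,-.2,0]]))
```

```text
21.925 [ 0.63870086 -0.1977492   0.25917567]
0.71 [326.4, 205.4, 40.8, 56.3]
0.28 [280.2, 3.0, 35.6, 101.4]
[[348.58799375 254.13285855]
 [340.37850902 222.72389069]
 [335.35887613 203.56065308]]
```

View pics/w8c.png

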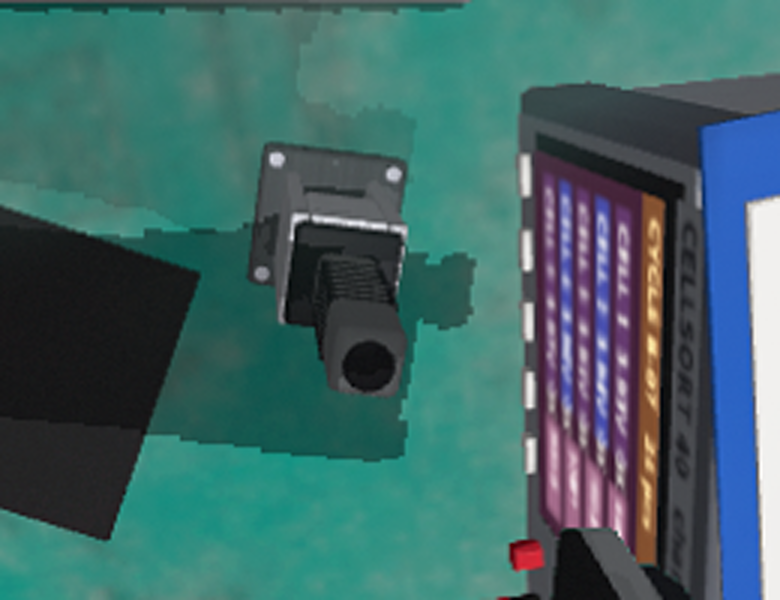

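Run:
```python
from held import *
cal=eyes.calibration('wrist'); f=lambda q:np.array(q)/3+[230,130]
def yaw(a,b,z): d=np.diff(onz(cal,f([a,b]),z),axis=0)[0]; return np.degrees(np.arctan2(d[1],d[0])),np.hypot(*d[:2])
print('rim',yaw((293,215),(407,225),.086),'foot',yaw((277,160),(394,174),.006),'foot side',yaw((277,160),(262,274),.006))
print('probe top',onz(cal,f([(368,361),(369,365)]),.171)); 
print('rim mid back',onz(cal,f([(293,215),(407,225)]),.086))
t=onz(cal,f((368,362)),.171)[0]; print(to([*t[:2],.2],-1),to([*t[:2],.104],-1))
```

```text
rim (np.float64(0.16178164647354265), np.float64(0.03586367635355537)) foot (np.float64(-1.5575959452884462), np.float64(0.0455334066336226)) foot side (np.float64(-91.93733410830784), np.float64(0.04569111549811824))
probe top [[ 0.66681271 -0.19743013  0.171     ]
 [ 0.66717851 -0.19841876  0.171     ]]
rim mid back [[ 0.6501267  -0.18140134  0.086     ]
 [ 0.68599023 -0.18130008  0.086     ]]
(array([59.3, 27.8,  2. ]), array([ 6.22, -0.  , -0.01])) (array([155.3,  27.8,   2. ]), array([ 6.22, -0.  , -0.01]))
```

Emit:
{"fn": "step_arm", "kwargs": {"plan": "0 0.006 0.001 -10 0 0 0.5;0 0.012 0.001 -20 0 0 0.5;0 0.018 0.002 -30 0 0 0.5;0 0.024 0.003 -40 0 0 0.5;0 0.028 0.003 -50 0 0 0.5"}}

```text
time: 22.65
position: [0.6674, -0.1992, 0.2591]
orientation: [0.471, 1.519, -0.472]
wrist_force: [-0.1, -0.8, -0.5]
grip_width: 0.501
```

Emit:
{"fn": "step_arm", "kwargs": {"plan": "0 0 0 -10 0 0 0.5;0 0 0 -20 0 0 0.5;0 0 0 -30 0 0 0.5;0 0 0 -33.5 0 0 0.5;0 0 0 -33.5 0 0 0.5"}}

```text
time: 23.28
position: [0.6672, -0.1994, 0.259]
orientation: [0.019, 1.571, -0.019]
wrist_force: [0.6, 0.7, -0.6]
grip_width: 0.5
```

Emit:
{"fn": "step_arm", "kwargs": {"plan": "0 0 0 0 0 0 0.5;0 0 0 0 0 0 0.5;0 0 0 0 0 0 0.5"}}

```text
time: 23.65
position: [0.6673, -0.1995, 0.259]
orientation: [0.019, 1.571, -0.019]
wrist_force: [0.2, -0.2, -0.5]
grip_width: 0.501
```

Run:
```python
from held import *
s,p,Rm=st();cal=eyes.calibration('wrist'); im=shot('wrist','w9.png'); print(s['time'],p,np.degrees(np.arctan2(Rm[1,1],Rm[0,1])),Rm[2],np.round(s['joint_pos'],2))
print(proj(cal,[[.667,-.198,.171]]))
cv2.imwrite('pics/w9c.png',cv2.resize(im[120:360,180:500,::-1],(800,600),interpolation=cv2.INTER_CUBIC))
```

```text
23.65 [ 0.66731707 -0.19950526  0.25896851] 88.6358945634232 [-9.99999985e-01 -1.65059783e-04  4.64185577e-05] [ 0.62  0.77 -0.74  1.32  0.52  1.25  1.41]
[[315.54259483 244.62262926]]
```

View pics/w9c.png

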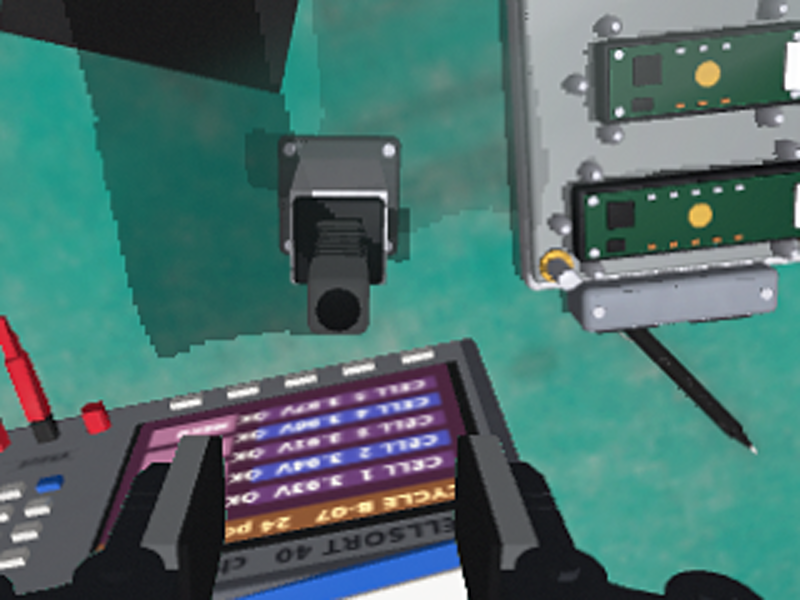

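Run:
```python
from held import *
cal=eyes.calibration('wrist'); s,p9,R9=st(); V9=np.array(cal['view'])
# w8 camera: same rigid offset from tool
p8=np.array([.6387,-.1977,.2592]); R8=R.from_rotvec([1.142,1.252,-1.141]).as_matrix()
T=lambda R_,p:np.block([[R_,p[:,None]],[np.zeros((1,3)),1]])
V8=V9@T(R9,p9)@np.linalg.inv(T(R8,p8)); c8=dict(cal,view=V8)
def tri(u8,u9):
    (o1,d1),(o2,d2)=ray(c8,u8),ray(cal,u9); d1,d2=d1[0],d2[0]
    t=np.linalg.lstsq(np.c_[d1,-d2],o2-o1,rcond=None)[0]; return (o1+t[0]*d1).round(4),(o2+t[1]*d2).round(4)
f8=lambda q:np.array(q)/3+[230,130]; f9=lambda q:np.array(q)/2.5+[180,120]
print('box corner',tri(f8((522,92)),f9((470,340))))
print('screen corner',tri(f8((540,137)),f9((445,362))), 'probe top',tri(f8((368,363)),f9((339,306))))
```

```text
box corner (array([ 0.7253, -0.1417,  0.0474]), array([ 0.7246, -0.1413,  0.0471]))
screen corner (array([ 0.7299, -0.1545,  0.0617]), array([ 0.7289, -0.154 ,  0.0613])) probe top (array([ 0.6669, -0.199 ,  0.1727]), array([ 0.665 , -0.1979,  0.1721]))
```

Emit:
{"fn": "step_arm", "kwargs": {"plan": "0.04 0.001 -0.001 0 0 0 0.5;0.08 0.001 -0.001 0 0 0 0.5;0.12 0.001 -0.001 0 0 0 0.5;0.15 0.001 -0.001 0 0 0 0.5;0.154 0.001 -0.001 0 0 0 0.5"}}

```text
time: 24.32
position: [0.6647, -0.1985, 0.1025]
orientation: [0.019, 1.575, -0.018]
wrist_force: [0.2, -0.1, 0.2]
grip_width: 0.499
```

Emit:
{"fn": "step_arm", "kwargs": {"plan": "0 0 0 0 0 0 0.5;0 0 0 0 0 0 1;0 0 0 0 0 0 1;0 0 0 0 0 0 1;0 0 0 0 0 0 1", "force": 50}}

```text
time: 24.95
position: [0.6674, -0.1987, 0.1067]
orientation: [0.018, 1.568, -0.019]
wrist_force: [-0.5, -0.5, 6.4]
grip_width: 0.206
```

Run:
```python
from held import *
s,p,Rm=st();cal=eyes.calibration('wrist'); im=shot('wrist','w10.png'); print(s['time'],p,s['wrist_force'],s['torque'],s['grip_width'])
print(proj(cal,[[.666,-.1985,.172]]))
```

```text
24.95 [ 0.66741344 -0.19870681  0.10668929] [-0.52546725 -0.52921162  6.40038544] [ 0.06123897  0.08948525 -0.0247106 ] 0.20608276387819432
[[310.94370107 414.43653841]]
```

Emit:
{"fn": "step_arm", "kwargs": {"plan": "-0.01 0 0 0 0 0 1;-0.04 0 0 0 0 0 1;-0.08 0 0 0 0 0 1;-0.12 0 0 0 0 0 1;-0.145 0 0 0 0 0 1"}}

```text
time: 25.62
position: [0.6669, -0.1984, 0.2526]
orientation: [0.018, 1.568, -0.019]
wrist_force: [-0.0, 0.1, -0.5]
grip_width: 0.202
```

Emit:
{"fn": "step_arm", "kwargs": {"plan": "0 0 0 0 0 0 1;0 0 0 0 0 0 1;0 0 0 0 0 0 1"}}

```text
time: 26.0
position: [0.6654, -0.1986, 0.2481]
orientation: [0.019, 1.574, -0.018]
wrist_force: [0.3, 0.3, -0.4]
grip_width: 0.207
```

Run:
```python
from held import *
s,p,Rm=st();cal=eyes.calibration('wrist'); im=shot('wrist','w11.png'); print(s['time'],p,Rm[2],s['wrist_force'],s['grip_width'],np.round(s['joint_pos'],2))
print('tip expected',proj(cal,p+Rm@[.0907,0,0]),'guard',proj(cal,p+Rm@[.0907-.07,0,0]))
for r in eyes.cut_out('wrist','probe')[:2]: print(r['confidence'],r['bbox'])
cv2.imwrite('pics/w11c.png',cv2.resize(im[180:420,180:500,::-1],(800,600),interpolation=cv2.INTER_CUBIC))
```

```text
26.0 [ 0.66541355 -0.19863819  0.24808655] [-9.99995621e-01  3.97460212e-04 -2.93261903e-03] [ 0.28297785  0.32822715 -0.44739886] 0.20656350623550387 [ 0.62  0.77 -0.73  1.34  0.52  1.23  1.4 ]
tip expected [[313.41272428 243.88251059]] guard [[312.71162211 287.11319863]]
0.63 [284.1, 242.2, 65.9, 177.4]
```

View pics/w11c.png

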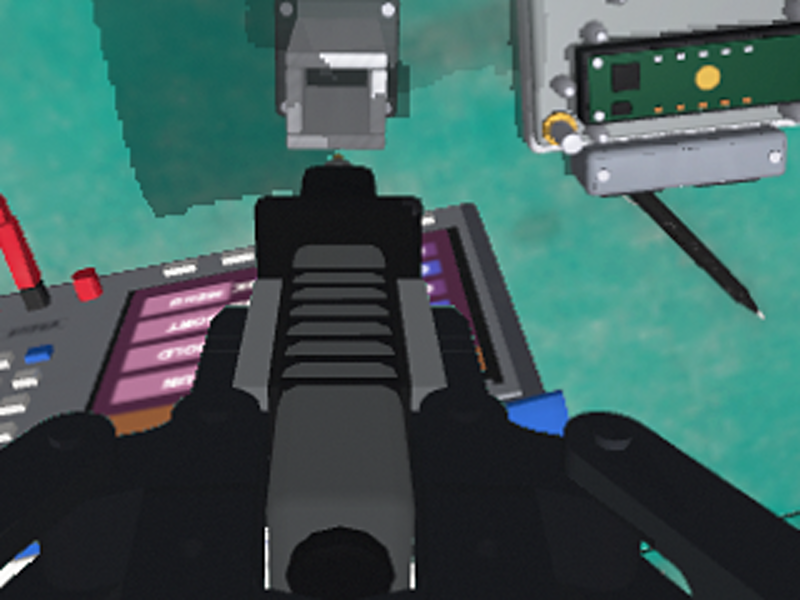

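Emit:
{"fn": "step_arm", "kwargs": {"plan": "0 0.04 0 0 0 0 1;0.02 0.09 0 0 0 0 1;0.055 0.13 0 0 0 0 1;0.055 0.148 0 0 0 0 1;0.055 0.148 0 0 0 0 1"}}

```text
time: 26.72
position: [0.6705, -0.0494, 0.1957]
orientation: [0.017, 1.57, -0.017]
wrist_force: [-0.3, -0.0, -0.2]
grip_width: 0.203
```

Emit:
{"fn": "step_arm", "kwargs": {"plan": "0 0 0 0 0 0 1;0 0 0 0 0 0 1;0 0 0 0 0 0 1"}}

```text
time: 27.1
position: [0.6701, -0.0521, 0.1953]
orientation: [0.02, 1.57, -0.021]
wrist_force: [0.1, -0.6, -1.3]
grip_width: 0.205
```

```bash
cat >> held.py <<'E'
def probing(name=None,near=None,off=(.0907,.0012,-.0007)):
    s,p,Rm=st();cal=eyes.calibration('wrist'); im=shot('wrist',name)
    tip=p+Rm@off; print('t',s['time'],'p',p.round(4),'tip',tip.round(4),'px',proj(cal,tip).round(1),'F',np.round(s['wrist_force'],1),'tilt',Rm[2].round(4))
    for u,a in yellow(im):
        b=onz(cal,u,.057)[0]
        for n,c in {'L':(.6693,-.0485),'M':(.6114,-.0536),'S':(.5534,-.0588)}.items():
            if np.hypot(*(b[:2]-c))<.012: print(n,u,a,b.round(4),'shift tip->brass',(Rm.T@(b-tip)*1000).round(1))
E
python3 - <<'E'
from held import *
probing('w12.png')
im=cv2.imread('pics/w12.png'); cv2.imwrite('pics/w12c.png',cv2.resize(im[140:320,200:440],(800,600),interpolation=cv2.INTER_CUBIC))
E
```

```text
t 27.1 p [ 0.6701 -0.0521  0.1953] tip [ 0.6695 -0.0509  0.1046] px [[315.1 242.9]] F [ 0.1 -0.6 -1.3] tilt [-1.e+00 -6.e-04  7.e-04]
S [302.7, 76.0] 146 [ 0.5532 -0.0572  0.057 ] shift tip->brass [  47.6   -9.3 -116.1]
M [311.1, 154.1] 119 [ 0.6108 -0.0526  0.057 ] shift tip->brass [ 47.6  -3.2 -58.7]
```

View pics/w12c.png

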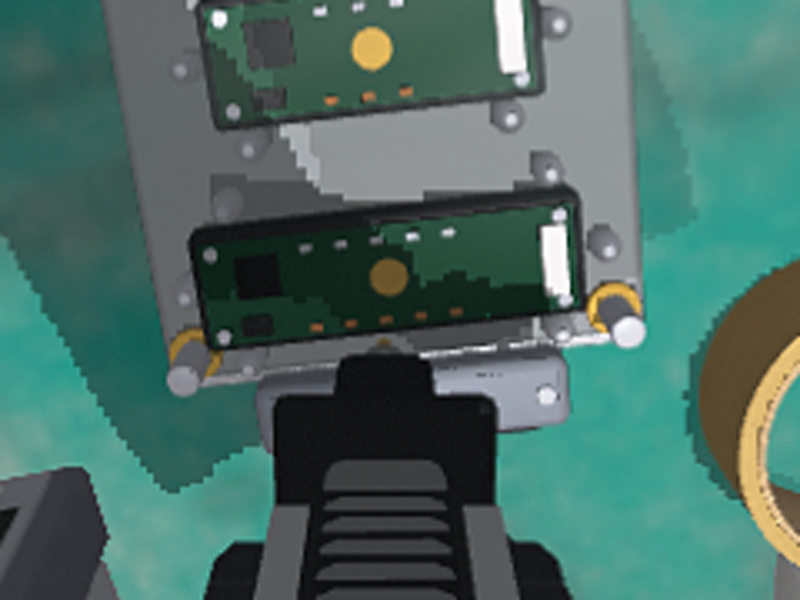

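```bash
sed -i 's/(14,110,110)/(12,100,60)/' h.py
python3 - <<'E'
from held import *
probing()
cal=eyes.calibration('wrist'); print(onz(cal,(316.7,223.1),.057))
E
```

```text
t 27.15 p [ 0.67   -0.0517  0.1952] tip [ 0.6694 -0.0505  0.1045] px [[315.1 243. ]] F [ 0.8 -0.4 -0.9] tilt [-1.e+00 -4.e-04  6.e-04]
S [302.1, 76.2] 146 [ 0.5532 -0.0573  0.057 ] shift tip->brass [  47.5   -9.7 -116. ]
M [310.5, 154.5] 118 [ 0.6109 -0.0527  0.057 ] shift tip->brass [ 47.5  -3.7 -58.4]
L [315.8, 222.9] 100 [ 0.6676 -0.0499  0.057 ] shift tip->brass [47.5  0.6 -1.8]
[[ 0.66769653 -0.04880547  0.057     ]]
```

Emit:
{"fn": "step_arm", "kwargs": {"plan": "0.02 0.0006 -0.0018 0 0 0 1;0.04 0.0006 -0.0018 0 0 0 1;0.04 0.0006 -0.0018 0 0 0 1;0.04 0.0006 -0.0018 0 0 0 1"}}

```text
time: 27.7
position: [0.6684, -0.0498, 0.1552]
orientation: [0.019, 1.57, -0.018]
wrist_force: [-0.3, 0.8, -0.5]
grip_width: 0.205
```

Run:
```python
from held import *
probing()
```

```text
t 27.7 p [ 0.6684 -0.0498  0.1552] tip [ 0.6678 -0.0485  0.0645] px [[315.1 243. ]] F [-0.3  0.8 -0.5] tilt [-1.e+00  4.e-04  5.e-04]
S [297.1, 70.1] 204 [ 0.5532 -0.0573  0.057 ] shift tip->brass [   7.4  -11.5 -114.4]
M [307.2, 161.2] 164 [ 0.6108 -0.0526  0.057 ] shift tip->brass [  7.4  -5.4 -56.9]
L [313.0, 238.8] 113 [ 0.6671 -0.0501  0.057 ] shift tip->brass [ 7.5 -1.6 -0.7]
```

Emit:
{"fn": "step_arm", "kwargs": {"plan": "0.004 -0.001 -0.0005 0 0 0 1;0.007 -0.001 -0.0005 0 0 0 1;0.0095 -0.001 -0.0005 0 0 0 1;0.0115 -0.001 -0.0005 0 0 0 1;0.0115 -0.001 -0.0005 0 0 0 1"}}

```text
time: 28.38
position: [0.6677, -0.0512, 0.1435]
orientation: [0.018, 1.57, -0.019]
wrist_force: [1.0, -0.7, 2.3]
grip_width: 0.206
```

Emit:
{"fn": "step_arm", "kwargs": {"plan": "0 0 0 0 0 0 1;0 0 0 0 0 0 1;0 0 0 0 0 0 1"}}

```text
time: 28.75
position: [0.6676, -0.0511, 0.1435]
orientation: [0.018, 1.57, -0.019]
wrist_force: [0.4, -1.4, 0.7]
grip_width: 0.207
```

Run:
```python
from held import *
probing('w13.png')
im=cv2.imread('pics/w13.png'); cv2.imwrite('pics/w13c.png',cv2.resize(im[180:300,240:400],(800,600),interpolation=cv2.INTER_CUBIC))
```

```text
t 28.75 p [ 0.6676 -0.0511  0.1435] tip [ 0.667  -0.0499  0.0528] px [[315.1 242.9]] F [ 0.4 -1.4  0.7] tilt [-1.e+00 -2.e-04  2.e-04]
S [298.4, 68.6] 226 [ 0.5532 -0.0573  0.057 ] shift tip->brass [  -4.2  -10.1 -113.5]
M [308.8, 164.1] 176 [ 0.6108 -0.0527  0.057 ] shift tip->brass [ -4.2  -4.1 -56.1]
L [314.9, 242.0] 44 [ 0.6648 -0.05    0.057 ] shift tip->brass [-4.2 -0.1 -2.1]
```

View pics/w13c.png

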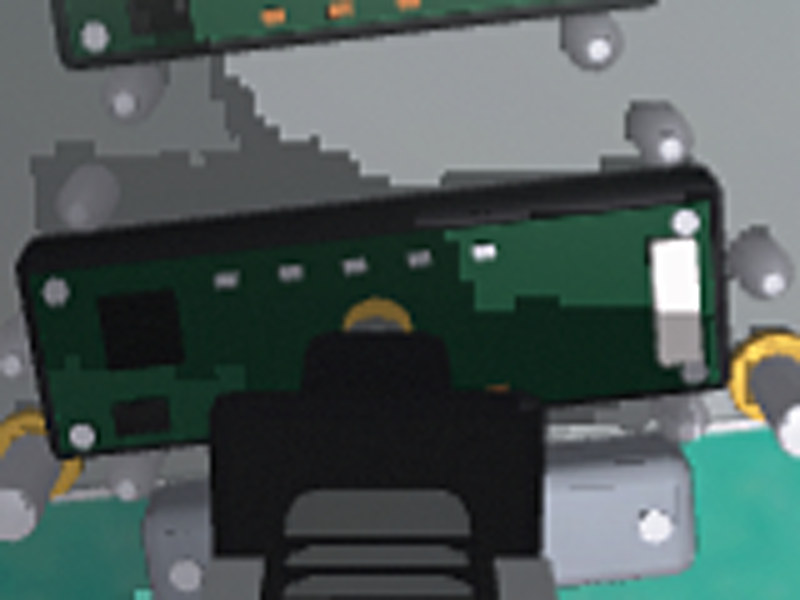

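Emit:
{"fn": "step_arm", "kwargs": {"plan": "-0.012 0 0 0 0 0 1;-0.022 0 -0.01 0 0 0 1;-0.022 -0.004 -0.056 0 0 0 1;-0.022 -0.004 -0.056 0 0 0 1;-0.022 -0.004 -0.056 0 0 0 1"}}

```text
time: 29.42
position: [0.6117, -0.0537, 0.1663]
orientation: [0.019, 1.569, -0.019]
wrist_force: [0.3, 0.4, -0.4]
grip_width: 0.202
```

Emit:
{"fn": "step_arm", "kwargs": {"plan": "0.01 0 0 0 0 0 1;0.01 0 0 0 0 0 1;0.01 0 0 0 0 0 1"}}

```text
time: 29.8
position: [0.6116, -0.0534, 0.155]
orientation: [0.019, 1.571, -0.018]
wrist_force: [0.9, 0.2, -0.3]
grip_width: 0.202
```

Run:
```python
from held import *
probing()
```

```text
t 29.8 p [ 0.6116 -0.0534  0.155 ] tip [ 0.6109 -0.0521  0.0643] px [[315.1 243. ]] F [ 0.9  0.2 -0.3] tilt [-1.e+00  4.e-04 -4.e-04]
S [305.6, 160.5] 162 [ 0.5534 -0.0573  0.057 ] shift tip->brass [  7.3  -6.5 -57.4]
M [314.2, 238.9] 108 [ 0.6102 -0.0528  0.057 ] shift tip->brass [ 7.3 -0.7 -0.7]
```

Emit:
{"fn": "step_arm", "kwargs": {"plan": "0.004 -0.0006 -0.0003 0 0 0 1;0.007 -0.0006 -0.0003 0 0 0 1;0.0095 -0.0006 -0.0003 0 0 0 1;0.0113 -0.0006 -0.0003 0 0 0 1;0.0113 -0.0006 -0.0003 0 0 0 1"}}

```text
time: 30.48
position: [0.6111, -0.0543, 0.1441]
orientation: [0.018, 1.571, -0.019]
wrist_force: [-0.4, -0.7, 2.4]
grip_width: 0.207
```

Emit:
{"fn": "step_arm", "kwargs": {"plan": "0 0 0 0 0 0 1;0 0 0 0 0 0 1;0 0 0 0 0 0 1"}}

```text
time: 30.85
position: [0.6112, -0.0543, 0.1442]
orientation: [0.019, 1.571, -0.019]
wrist_force: [-1.0, 0.1, 0.4]
grip_width: 0.206
```

Run:
```python
from held import *
probing('w14.png')
```

```text
t 30.85 p [ 0.6112 -0.0543  0.1442] tip [ 0.6105 -0.0531  0.0535] px [[315.1 243. ]] F [-1.   0.1  0.4] tilt [-1.e+00 -1.e-04  1.e-04]
S [306.6, 162.8] 175 [ 0.5535 -0.0573  0.057 ] shift tip->brass [ -3.5  -5.5 -56.9]
M [316.4, 241.9] 51 [ 0.6085 -0.0521  0.057 ] shift tip->brass [-3.5  1.  -2. ]
```

Emit:
{"fn": "step_arm", "kwargs": {"plan": "-0.012 0 0 0 0 0 1;-0.022 0 -0.01 0 0 0 1;-0.022 -0.0055 -0.057 0 0 0 1;-0.022 -0.0055 -0.057 0 0 0 1;-0.022 -0.0055 -0.057 0 0 0 1"}}

```text
time: 31.52
position: [0.5544, -0.0585, 0.167]
orientation: [0.019, 1.569, -0.019]
wrist_force: [1.3, 1.1, -0.4]
grip_width: 0.201
```

Emit:
{"fn": "step_arm", "kwargs": {"plan": "0.011 0 0 0 0 0 1;0.011 0 0 0 0 0 1;0.011 0 0 0 0 0 1"}}

```text
time: 31.9
position: [0.5542, -0.0581, 0.1547]
orientation: [0.019, 1.571, -0.018]
wrist_force: [-0.0, -0.3, -1.6]
grip_width: 0.204
```

Run:
```python
from held import *
probing()
```

```text
t 31.9 p [ 0.5542 -0.0581  0.1547] tip [ 0.5535 -0.0568  0.064 ] px [[315.1 243. ]] F [-0.  -0.3 -1.6] tilt [-1.e+00  5.e-04 -4.e-04]
S [314.5, 239.0] 107 [ 0.5528 -0.0572  0.057 ] shift tip->brass [ 7.  -0.4 -0.7]
```

Emit:
{"fn": "step_arm", "kwargs": {"plan": "0.004 -0.0004 -0.0002 0 0 0 1;0.007 -0.0004 -0.0002 0 0 0 1;0.0095 -0.0004 -0.0002 0 0 0 1;0.0112 -0.0004 -0.0002 0 0 0 1;0.0112 -0.0004 -0.0002 0 0 0 1"}}

```text
time: 32.58
position: [0.5539, -0.0588, 0.1439]
orientation: [0.018, 1.571, -0.019]
wrist_force: [-0.3, 0.3, 0.5]
grip_width: 0.204
```

Emit:
{"fn": "step_arm", "kwargs": {"plan": "0 0 0 0 0 0 1;0 0 0 0 0 0 1;0 0 0 0 0 0 1"}}

```text
time: 32.95
position: [0.5538, -0.0588, 0.144]
orientation: [0.019, 1.571, -0.019]
wrist_force: [-0.0, -0.9, 1.0]
grip_width: 0.206
```

Run:
```python
from held import *
probing('w15.png'); print(to([.6665,-.1988,.26]))
```

```text
t 32.95 p [ 0.5538 -0.0588  0.144 ] tip [ 0.5532 -0.0576  0.0533] px [[315.1 243. ]] F [-0.  -0.9  1. ] tilt [-1.e+00 -1.e-04  1.e-04]
S [316.1, 242.0] 51 [ 0.5512 -0.0568  0.057 ] shift tip->brass [-3.7  0.7 -2. ]
(array([-116. , -137.3,  115.9]), array([0., 0., 0.]))
```

Emit:
{"fn": "step_arm", "kwargs": {"plan": "-0.04 0 0 0 0 0 1;-0.09 -0.02 0.02 0 0 0 1;-0.116 -0.06 0.05 0 0 0 1;-0.116 -0.1 0.085 0 0 0 1;-0.116 -0.137 0.116 0 0 0 1"}}

```text
time: 33.62
position: [0.6676, -0.2003, 0.2601]
orientation: [0.019, 1.57, -0.019]
wrist_force: [0.6, 0.2, -1.0]
grip_width: 0.204
```

Emit:
{"fn": "step_arm", "kwargs": {"plan": "0.03 0 0 0 0 0 1;0.06 0 0 0 0 0 1;0.06 0 0 0 0 0 1;0.06 0 0 0 0 0 1"}}

```text
time: 34.12
position: [0.6672, -0.1982, 0.2009]
orientation: [0.019, 1.569, -0.018]
wrist_force: [-0.8, 0.3, -0.7]
grip_width: 0.207
```

Run:
```python
from held import *
probing('w16.png'); print(st()[1])
im=cv2.imread('pics/w16.png'); cv2.imwrite('pics/w16c.png',cv2.resize(im[160:310,215:415],(800,600),interpolation=cv2.INTER_CUBIC))
```

```text
t 34.125 p [ 0.6672 -0.1982  0.2009] tip [ 0.6667 -0.197   0.1102] px [[315.  242.9]] F [-0.8  0.3 -0.7] tilt [-1.0e+00  2.0e-04  1.5e-03]
S [492.8, 78.0] 133 [ 0.5533 -0.0567  0.057 ] shift tip->brass [  53.1  137.6 -116.7]
M [489.7, 153.6] 118 [ 0.6108 -0.0521  0.057 ] shift tip->brass [ 53.2 143.5 -59.4]
L [484.3, 220.4] 103 [ 0.6677 -0.0494  0.057 ] shift tip->brass [ 53.3 147.6  -2.6]
[ 0.66753461 -0.19823169  0.20147985]
```

View pics/w16c.png

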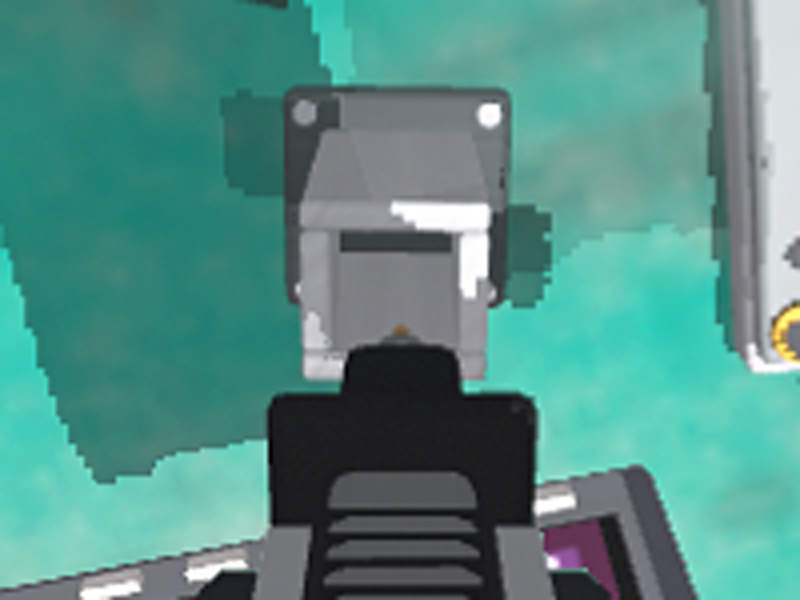

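Run:
```python
from held import *
s,p,Rm=st(); cal=eyes.calibration('wrist'); f=lambda q:np.array(q)/4+[215,160]
C=onz(cal,f([(300,203),(490,203),(487,380),(303,380)]),.086); print(C.round(4),C.mean(0))
tip=p+Rm@[.0907,.0012,-.0007]; print(tip,Rm.T@(np.r_[C.mean(0)[:2],tip[2]]-tip)*1000)
```

```text
[[ 0.6489 -0.2159  0.086 ]
 [ 0.6498 -0.1793  0.086 ]
 [ 0.6863 -0.1801  0.086 ]
 [ 0.6854 -0.2171  0.086 ]] [ 0.66757926 -0.19809884  0.086     ]
[ 0.66709143 -0.19702567  0.11077831] [ 0.00134815 -1.06139082  0.51295787]
```

Emit:
{"fn": "step_arm", "kwargs": {"plan": "0.012 -0.001 0.0003 0 0 0 1;0.03 -0.001 0.0003 0 0 0 1;0.05 -0.001 0.0003 0 0 0 1;0.07 -0.001 0.0003 0 0 0 1;0.085 -0.001 0.0003 0 0 0 1"}}

```text
time: 34.8
position: [0.6661, -0.1994, 0.1127]
orientation: [0.019, 1.573, -0.018]
wrist_force: [-0.0, 0.1, -0.7]
grip_width: 0.203
```

Emit:
{"fn": "step_arm", "kwargs": {"plan": "0.004 0 0 0 0 0 1;0.0085 0 0 0 0 0 1;0.0085 0 0 0 0 0 1;0.0085 0 0 0 0 0 1"}}

```text
time: 35.3
position: [0.6672, -0.1995, 0.1069]
orientation: [0.018, 1.57, -0.019]
wrist_force: [0.2, 0.4, -0.9]
grip_width: 0.199
```

Emit:
{"fn": "step_arm", "kwargs": {"plan": "0.001 0 0 0 0 0 1;0.001 0 0 0 0 0 0.5;0.001 0 0 0 0 0 0.5;0.001 0 0 0 0 0 0.5;0.001 0 0 0 0 0 0.5"}}

```text
time: 35.92
position: [0.6668, -0.1995, 0.1053]
orientation: [0.019, 1.571, -0.019]
wrist_force: [-0.2, -0.9, 0.1]
grip_width: 0.503
```

Emit:
{"fn": "step_arm", "kwargs": {"plan": "-0.02 0 0 0 0 0 0.5;-0.05 0 0 0 0 0 0.5;-0.09 0 0 0 0 0 0.5;-0.13 0 0 0 0 0 0.5;-0.155 0 0 0 0 0 0.5"}}

```text
time: 36.55
position: [0.6678, -0.1991, 0.2646]
orientation: [0.018, 1.566, -0.019]
wrist_force: [0.4, -0.3, -0.1]
grip_width: 0.501
```

Run:
```python
from held import *
s,p,Rm=st(); cal=eyes.calibration('wrist'); im=shot('wrist','w17.png'); print(s['time'],p)
r=eyes.cut_out('wrist','probe')[0]; print(r['confidence'],r['bbox'],'exp top',proj(cal,[.667,-.1985,.1715]))
seated(.057)
# lever
M=np.array([.6114,-.0536]); a=np.radians(5.1); x=np.array([np.cos(a),np.sin(a)]); print('axis at -171:',M-.171*x)
print(to([.437,-.069,.15],5.1))
```

```text
36.55 [ 0.66784102 -0.19912009  0.26461984]
0.89 [300.0, 193.8, 36.9, 55.4] exp top [[314.27398564 241.13409654]]
36.65 [ 0.6690054  -0.19907503  0.26570587]
S [461.5, 83.1] 90 [-0.1  2.1]
M [460.1, 145.5] 75 [-0.5  1.3]
L [457.1, 201.3] 74 [-1.7 -1. ]
axis at -171: [ 0.44107698 -0.06880092]
(array([ 112.1,  124.9, -234.4]), array([83.54,  0.24, -0.15]))
```

Run:
```python
from held import *
cal=eyes.calibration('wrist'); s,p9,R9=st(); V9=np.array(cal['view'])
T=lambda R_,p:np.block([[R_,np.array(p)[:,None]],[np.zeros((1,3)),1]])
def cam(p,rv): return dict(cal,view=V9@T(R9,p9)@np.linalg.inv(T(R.from_rotvec(rv).as_matrix(),p)))
c6=cam([.5513,-.0593,.1435],[1.142,1.252,-1.144]); f=lambda q:np.array(q)/5+[140,190]
C=onz(c6,f([(68,135),(225,133),(245,330),(95,330)]),.031); print(C.round(4),C.mean(0)); 
c7=cam([.5151,-.0628,.176],[1.144,1.248,-1.141]); print(onz(c7,(227,225),.031))
t=C.mean(0); print(to([t[0],t[1],.15]),to([t[0],t[1],.045]))
```

```text
[[ 0.4265 -0.056   0.031 ]
 [ 0.4511 -0.0535  0.031 ]
 [ 0.4533 -0.086   0.031 ]
 [ 0.429  -0.0882  0.031 ]] [ 0.43998638 -0.07092062  0.031     ]
[[ 0.44031431 -0.07074079  0.031     ]]
(array([ 112.1,  123. , -231.3]), array([0., 0., 0.])) (array([ 217.1,  123.1, -231.8]), array([0., 0., 0.]))
```

Emit:
{"fn": "step_arm", "kwargs": {"plan": "0 0.03 -0.05 0 0 0 1;0 0.06 -0.1 0 0 0 1;0.02 0.085 -0.15 0 0 0 1;0.07 0.11 -0.19 0 0 0 1;0.112 0.123 -0.232 0 0 0 1"}}

```text
time: 37.33
position: [0.4392, -0.0712, 0.1505]
orientation: [0.019, 1.57, -0.017]
wrist_force: [0.6, -0.8, -1.3]
grip_width: -0.002
```

Emit:
{"fn": "step_arm", "kwargs": {"plan": "0.03 0 0 0 0 0 1;0.06 0 0 0 0 0 1;0.085 0 0 0 0 0 1;0.085 0 0 0 0 0 1;0.085 0 0 0 0 0 1"}}

```text
time: 37.95
position: [0.4409, -0.0719, 0.0669]
orientation: [0.019, 1.571, -0.018]
wrist_force: [0.7, 0.2, 0.3]
grip_width: 0.0
```

Run:
```python
from held import *
s,p,Rm=st(); print(s['time'],p,np.round(s['joint_pos'],2),s['wrist_force']);print(to([.44,-.0708,.031]))
```

```text
37.95 [ 0.44088008 -0.07192462  0.06689276] [ 0.46  0.69 -0.52  2.2   0.82  0.45  0.82] [0.66498213 0.17274168 0.30907001]
(array([35.9,  1.1, -0.9]), array([0., 0., 0.]))
```

Emit:
{"fn": "step_arm", "kwargs": {"plan": "0.02 0.001 -0.001 0 0 0 1;0.034 0.001 -0.001 0 0 0 1;0.040 0.001 -0.001 0 0 0 1;0.0445 0.001 -0.001 0 0 0 1;0.047 0.001 -0.001 0 0 0 1"}}

```text
time: 38.58
position: [0.4396, -0.0714, 0.0199]
orientation: [0.018, 1.571, -0.019]
wrist_force: [-3.1, -0.2, 3.0]
grip_width: 0.003
```

Emit:
{"fn": "step_arm", "kwargs": {"plan": "0 0 0 0 0 0 1;0 0 0 0 0 0 1;0 0 0 0 0 0 1;0 0 0 0 0 0 1"}}

```text
time: 39.08
position: [0.4402, -0.0712, 0.0196]
orientation: [0.019, 1.57, -0.019]
wrist_force: [-0.9, -0.0, 1.8]
grip_width: 0.0
```

Emit:
{"fn": "step_arm", "kwargs": {"plan": "-0.03 0 0 0 0 0 1;-0.08 0 0 0 0 0 1;-0.13 0 0 0 0 0 1;-0.16 0 0 10 0 0 1;-0.16 0 0 20 0 0 1"}}

```text
time: 39.7
position: [0.4422, -0.071, 0.1818]
orientation: [0.298, 1.544, -0.296]
wrist_force: [1.0, 0.2, -0.6]
grip_width: 0.001
```

Run:
```python
from held import *
shot('scene','s2.png'); im=shot('top','t2.png')
cal=eyes.calibration('top')
for u,a in yellow(im):
    for z in (.057,.072):
        b=onz(cal,u,z)[0]
        if .52<b[0]<.69 and -.1<b[1]<-.02: print(u,a,z,b.round(4))
print(st()[1]); print(to([.52,-.05,.17],5.1))
```

```text
[ 0.44071898 -0.07119295  0.18026243]
(array([10.5, 48.6, 66.1]), array([63.51,  0.13, -0.1 ]))
```

Emit:
{"fn": "step_arm", "kwargs": {"plan": "0 0.01 0.02 10 0 0 0.42;0 0.02 0.04 20 0 0 0.42;0 0.035 0.07 30 0 0 0.42;0 0.05 0.09 40 0 0 0.42;0.02 0.0534 0.1 50 0 0 0.42"}}

```text
time: 40.42
position: [0.5552, -0.0564, 0.1596]
orientation: [0.969, 1.343, -0.964]
wrist_force: [-0.5, 0.6, -0.1]
grip_width: 0.58
```

Emit:
{"fn": "step_arm", "kwargs": {"plan": "0 0 0 10 0 0 0.42;0 0 0 13.5 0 0 0.42;0 0 0 13.5 0 0 0.42;0 0 0 13.5 0 0 0.42;0 0 0 13.5 0 0 0.42"}}

```text
time: 41.05
position: [0.5524, -0.0578, 0.1594]
orientation: [1.142, 1.251, -1.142]
wrist_force: [-0.0, -0.1, 1.1]
grip_width: 0.576
```

```bash
cat >> held.py <<'E'
def pick(name=None,z=.072):
    s,p,Rm=st();cal=eyes.calibration('wrist'); im=shot('wrist',name); print('t',s['time'],'p',p.round(4),'yaw',np.degrees(np.arctan2(Rm[1,1],Rm[0,1])).round(2))
    for u,a in yellow(im):
        b=onz(cal,u,z)[0]
        for n,c in {'L':(.6693,-.0485),'M':(.6114,-.0536),'S':(.5534,-.0588)}.items():
            if np.hypot(*(b[:2]-c))<.015: print(n,u,a,b.round(4),'TCP shift',(Rm.T@(np.r_[b[:2],z-.010]-p)*1000).round(1))
E
python3 - <<'E'
from held import *
pick('w20.png'); 
for t in ['board_short','board_mid','board_long']:
    r=eyes.cut_out('wrist',t)[0]; print(t,r['confidence'].__round__(2),r['bbox'],board_pose(r,eyes.calibration('wrist'),.072))
E
```

```text
t 41.05 p [ 0.5524 -0.0578  0.1594] yaw 5.22
S [315.2, 248.1] 143 [ 0.5533 -0.0574  0.072 ] TCP shift [97.4  1.  -0.2]
M [396.0, 249.0] 147 [ 0.6108 -0.0529  0.072 ] TCP shift [97.4 58.7  0.5]
L [474.1, 251.9] 142 [ 0.6677 -0.05    0.072 ] TCP shift [ 97.3 115.6   2.7]
board_short 0.92 [291.4, 201.0, 45.2, 86.6] (array([ 0.55331183, -0.0550391 ]), (64.5038070678711, 31.543794631958008), -84.88074350357056)
board_mid 0.97 [370.2, 188.4, 49.6, 110.9] (array([ 0.60952649, -0.05087828]), (82.78101348876953, 34.49082946777344), -85.1868405342102)
board_long 0.31 [438.2, 177.7, 65.2, 134.9] (array([ 0.66435077, -0.04916528]), (101.03491973876953, 36.31388473510742), -85.45730304718018)
```

View pics/w20.png

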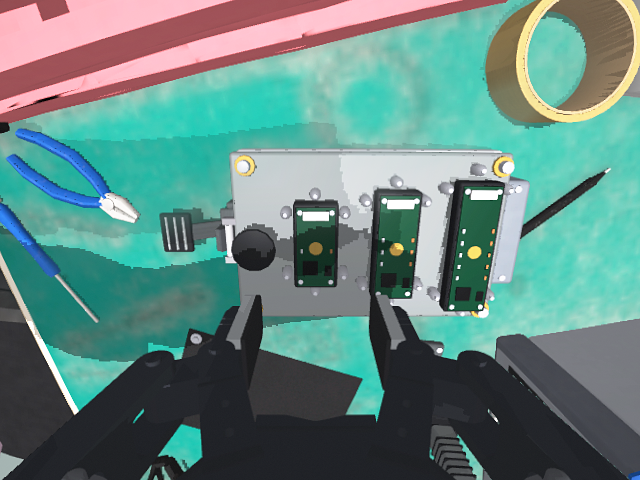

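Emit:
{"fn": "step_arm", "kwargs": {"plan": "0.04 0.001 0 0 0 0 0.42;0.08 0.001 0 0 0 0 0.42;0.096 0.001 0 0 0 0 0.42;0.096 0.001 0 0 0 0 0.42;0.096 0.001 0 0 0 0 0.7", "force": 40}}

```text
time: 41.88
position: [0.5525, -0.0579, 0.064]
orientation: [1.141, 1.251, -1.144]
wrist_force: [0.8, 0.9, 0.2]
grip_width: 0.379
```

Emit:
{"fn": "step_arm", "kwargs": {"plan": "0 0 0 0 0 0 1;0 0 0 0 0 0 1;0 0 0 0 0 0 1;-0.02 0 0 0 0 0 1;-0.07 0 0 0 0 0 1"}}

```text
time: 42.5
position: [0.5521, -0.0576, 0.1327]
orientation: [1.141, 1.254, -1.145]
wrist_force: [1.4, -0.6, 0.0]
grip_width: 0.357
```

Run:
```python
from held import *
held([.568,-.2815],-13.5,.009); print(to([.567,-.281,.05],-13.5))
```

```text
t 42.5 p [ 0.5521 -0.0576  0.1327] jaw yaw 5.17 tilt [-1.0e+00 -4.2e-03 -9.0e-04] F [ 1.4 -0.6  0. ] 0.35719100263075554
[315.2, 317.7] 317 brass [ 0.5529 -0.0558  0.1417] shift [-2.000e-01 -5.300e+00  2.262e+02] turn 18.67
[339.6, 322.1] 27 brass [ 0.564  -0.057   0.1417] shift [-1.00e-01 -1.62e+01  2.24e+02] turn 18.67
(array([ 90.1, -10.7, 223.5]), array([18.67, -0.02, -0.47]))
```

Emit:
{"fn": "step_arm", "kwargs": {"plan": "-0.01 -0.05 0.02 2 0 0 1;-0.01 -0.08 0.07 6 0 0 1;-0.01 -0.08 0.13 12 0 0 1;0.01 -0.04 0.185 18.5 0 0 1;0.04 -0.006 0.224 18.5 0 0 1"}}

```text
time: 43.18
position: [0.5663, -0.2812, 0.0972]
orientation: [1.381, 1.083, -1.378]
wrist_force: [1.6, 0.1, -0.1]
grip_width: 0.353
```

Emit:
{"fn": "step_arm", "kwargs": {"plan": "0.02 0 0 0 0 0 1;0.04 0 0 0 0 0 1;0.06 0 0 0 0 0 1;0.06 0 0 0 0 0 1;0.06 0 0 0 0 0 1"}}

```text
time: 43.8
position: [0.5645, -0.2776, 0.0368]
orientation: [1.379, 1.089, -1.378]
wrist_force: [-0.0, 0.6, -0.7]
grip_width: 0.359
```

Run:
```python
from held import *
held([.568,-.2815],-13.5,.009)
```

```text
t 43.8 p [ 0.5645 -0.2776  0.0368] jaw yaw -13.31 tilt [-1.e+00  1.e-03  1.e-04] F [-0.   0.6 -0.7] 0.35859738721065915
[315.2, 317.7] 319 brass [ 0.5655 -0.2758  0.0458] shift [0.  3.8 5. ] turn 0.19
[339.4, 321.9] 27 brass [ 0.5755 -0.2804  0.0458] shift [-0.  -7.   2.8] turn 0.19
```

Emit:
{"fn": "step_arm", "kwargs": {"plan": "0.012 0.003 0.003 0 0 0 1;0.024 0.003 0.003 0 0 0 1;0.0278 0.003 0.003 0 0 0 1;0.0278 0.003 0.003 0 0 0 1;0.0278 0.003 0.003 0 0 0 1"}}

```text
time: 44.48
position: [0.5667, -0.2822, 0.0102]
orientation: [1.379, 1.088, -1.379]
wrist_force: [-4.0, 1.5, 17.5]
grip_width: 0.36
```

Emit:
{"fn": "step_arm", "kwargs": {"plan": "0 0 0 0 0 0 0.42;0 0 0 0 0 0 0.42;0 0 0 0 0 0 0.42;-0.04 0 0 0 0 0 0.42;-0.1 0 0 0 0 0 0.42"}}

```text
time: 45.1
position: [0.5647, -0.2808, 0.107]
orientation: [1.378, 1.095, -1.382]
wrist_force: [0.2, -0.4, 0.1]
grip_width: 0.578
```

Run:
```python
from held import *
onmat(['board_short']); print(to([.61,-.0525,.15],5.1))
```

```text
t 45.1 p [ 0.5647 -0.2808  0.107 ] jaw yaw -13.34 tilt [-1.     -0.005  -0.0012]
[318.9, 248.1] 141 brass [ 0.5673 -0.2817  0.017 ] shift [100.    3.2   0.4]
board_short 0.61 [294.3, 198.5, 46.4, 90.2] (array([ 0.56821912, -0.27935443]), (65.48218536376953, 32.633174896240234), 77.52854919433594)
(array([ -36.3,  -14.6, -233.3]), array([-18.46,   0.2 ,  -0.63]))
```

Emit:
{"fn": "step_arm", "kwargs": {"plan": "-0.036 -0.05 -0.01 -2 0 0 0.42;-0.036 -0.085 -0.065 -6 0 0 0.42;-0.036 -0.085 -0.125 -12 0 0 0.42;-0.036 -0.05 -0.18 -18.4 0 0 0.42;-0.036 -0.012 -0.233 -18.4 0 0 0.42"}}

```text
time: 45.82
position: [0.6051, -0.0542, 0.1441]
orientation: [1.143, 1.25, -1.144]
wrist_force: [1.0, -0.2, 0.2]
grip_width: 0.579
```

Emit:
{"fn": "step_arm", "kwargs": {"plan": "0 0 0 0 0 0 0.42;0.02 0 0 0 0 0 0.42;0.02 0 0 0 0 0 0.42;0.02 0 0 0 0 0 0.42"}}

```text
time: 46.32
position: [0.6042, -0.0562, 0.1244]
orientation: [1.144, 1.249, -1.145]
wrist_force: [0.6, -0.3, -0.3]
grip_width: 0.579
```

Run:
```python
from held import *
pick()
```

```text
t 46.325 p [ 0.6042 -0.0562  0.1244] yaw 5.0
M [324.9, 263.6] 187 [ 0.6108 -0.053   0.072 ] TCP shift [62.4  6.9 -2.6]
L [416.7, 266.5] 186 [ 0.6675 -0.05    0.072 ] TCP shift [62.4 63.6 -0.6]
```

Emit:
{"fn": "step_arm", "kwargs": {"plan": "0.02 0.0069 -0.0026 0 0 0 0.42;0.05 0.0069 -0.0026 0 0 0 0.42;0.0615 0.0069 -0.0026 0 0 0 0.42;0.0615 0.0069 -0.0026 0 0 0 0.42;0.0615 0.0069 -0.0026 0 0 0 0.7"}}

```text
time: 47.0
position: [0.6117, -0.0523, 0.0635]
orientation: [1.145, 1.249, -1.143]
wrist_force: [-1.3, -0.1, 0.8]
grip_width: 0.385
```

Emit:
{"fn": "step_arm", "kwargs": {"plan": "0 0 0 0 0 0 1;0 0 0 0 0 0 1;0 0 0 0 0 0 1;-0.02 0 0 0 0 0 1;-0.07 0 0 0 0 0 1"}}

```text
time: 47.62
position: [0.6096, -0.0525, 0.1324]
orientation: [1.142, 1.253, -1.147]
wrist_force: [0.4, 0.3, 0.4]
grip_width: 0.358
```

Run:
```python
from held import *
held([.4557,-.2534],-13.5,.009); print(to([.4547,-.253,.05],-13.5))
```

```text
t 47.625 p [ 0.6096 -0.0525  0.1324] jaw yaw 5.05 tilt [-1.e+00 -4.e-03 -6.e-04] F [0.4 0.3 0.4] 0.3576375340049836
[340.5, 308.0] 28 brass [ 0.6211 -0.0449  0.1414] shift [   0.6 -183.2  193.2] turn 18.55
[315.3, 321.4] 326 brass [ 0.6107 -0.0526  0.1414] shift [   0.6 -172.1  186.4] turn 18.55
[339.5, 325.8] 26 brass [ 0.6217 -0.0539  0.1414] shift [   0.6 -182.9  184.1] turn 18.55
(array([  89.1, -177.9,  185.8]), array([18.54, -0.03, -0.54]))
```

Emit:
{"fn": "step_arm", "kwargs": {"plan": "-0.005 -0.04 0.03 3 0 0 1;-0.005 -0.08 0.07 7 0 0 1;-0.005 -0.12 0.11 12 0 0 1;0.01 -0.15 0.15 18.5 0 0 1;0.04 -0.175 0.186 18.5 0 0 1"}}

```text
time: 48.3
position: [0.4538, -0.2558, 0.0946]
orientation: [1.382, 1.082, -1.378]
wrist_force: [1.1, -0.9, -0.4]
grip_width: 0.361
```

Emit:
{"fn": "step_arm", "kwargs": {"plan": "0.02 0 0 0 0 0 1;0.04 0 0 0 0 0 1;0.058 0 0 0 0 0 1;0.058 0 0 0 0 0 1;0.058 0 0 0 0 0 1"}}

```text
time: 48.92
position: [0.4539, -0.2534, 0.0358]
orientation: [1.38, 1.087, -1.379]
wrist_force: [0.4, -0.4, -0.1]
grip_width: 0.357
```

Run:
```python
from held import *
held([.4557,-.2534],-13.5,.009)
```

```text
t 48.925 p [ 0.4539 -0.2534  0.0358] jaw yaw -13.45 tilt [-1.0e+00  1.8e-03  3.0e-04] F [ 0.4 -0.4 -0.1] 0.3569245915675866
[340.5, 308.0] 28 brass [ 0.4668 -0.2494  0.0448] shift [-0.  -9.9  6.5] turn 0.05
[315.3, 321.3] 326 brass [ 0.4545 -0.2533  0.0448] shift [ 0.   1.2 -0.2] turn 0.05
```

Emit:
{"fn": "step_arm", "kwargs": {"plan": "0.012 0.001 0 0 0 0 1;0.022 0.001 0 0 0 0 1;0.026 0.001 0 0 0 0 1;0.026 0.001 0 0 0 0 1;0.026 0.001 0 0 0 0 1"}}

```text
time: 49.6
position: [0.4535, -0.2531, 0.0087]
orientation: [1.38, 1.09, -1.381]
wrist_force: [-1.6, 0.7, 4.3]
grip_width: 0.362
```

Emit:
{"fn": "step_arm", "kwargs": {"plan": "0 0 0 0 0 0 0.42;0 0 0 0 0 0 0.42;0 0 0 0 0 0 0.42;-0.04 0 0 0 0 0 0.42;-0.1 0 0 0 0 0 0.42"}}

```text
time: 50.22
position: [0.4529, -0.2527, 0.1085]
orientation: [1.379, 1.093, -1.382]
wrist_force: [1.5, -0.3, 0.0]
grip_width: 0.582
```

Run:
```python
from held import *
onmat(['board_mid','board_short']); print(to([.6665,-.0495,.15],5.1))
```

```text
t 50.225 p [ 0.4529 -0.2527  0.1085] jaw yaw -13.44 tilt [-1.     -0.0038 -0.001 ]
[316.8, 247.6] 135 brass [ 0.4541 -0.2534  0.017 ] shift [101.5   1.7   0.5]
[476.7, 249.2] 137 brass [ 0.5675 -0.2817  0.017 ] shift [101.  118.5   1.7]
board_mid 0.87 [297.2, 190.1, 40.1, 107.8] (array([ 0.45465866, -0.25148175]), (83.86577606201172, 31.5177059173584), 76.60057830810547)
board_short 0.86 [444.3, 203.3, 57.7, 86.2] (array([ 0.56489087, -0.27907947]), (64.87313842773438, 35.736572265625), 76.31849670410156)
(array([ -37.7,  157.1, -248.3]), array([-18.58,   0.14,  -0.35]))
```

Emit:
{"fn": "step_arm", "kwargs": {"plan": "-0.03 0.025 -0.05 -4 0 0 0.42;-0.0375 0.05 -0.1 -8 0 0 0.42;-0.0375 0.08 -0.155 -12 0 0 0.42;-0.0375 0.115 -0.205 -18.6 0 0 0.42;-0.0375 0.159 -0.248 -18.6 0 0 0.42"}}

```text
time: 51.0
position: [0.6666, -0.047, 0.1448]
orientation: [1.14, 1.254, -1.143]
wrist_force: [0.4, -1.1, 0.7]
grip_width: 0.582
```

Emit:
{"fn": "step_arm", "kwargs": {"plan": "0 0 0 0 0 0 0.42;0.02 0 0 0 0 0 0.42;0.02 0 0 0 0 0 0.42;0.02 0 0 0 0 0 0.42"}}

```text
time: 51.5
position: [0.6653, -0.0505, 0.1257]
orientation: [1.143, 1.25, -1.145]
wrist_force: [-0.4, -0.4, 0.4]
grip_width: 0.578
```

Run:
```python
from held import *
pick()
```

```text
t 51.5 p [ 0.6653 -0.0505  0.1257] yaw 5.05
L [317.0, 266.5] 181 [ 0.6673 -0.0502  0.072 ] TCP shift [63.7  2.1 -0.2]
```

Emit:
{"fn": "step_arm", "kwargs": {"plan": "0.02 0.002 0 0 0 0 0.42;0.05 0.002 0 0 0 0 0.42;0.0625 0.002 0 0 0 0 0.42;0.0625 0.002 0 0 0 0 0.42;0.0625 0.002 0 0 0 0 0.7"}}

```text
time: 52.18
position: [0.669, -0.0489, 0.0646]
orientation: [1.143, 1.249, -1.142]
wrist_force: [-0.8, 0.6, 0.6]
grip_width: 0.383
```

Emit:
{"fn": "step_arm", "kwargs": {"plan": "0 0 0 0 0 0 1;0 0 0 0 0 0 1;0 0 0 0 0 0 1;-0.02 0 0 0 0 0 1;-0.07 0 0 0 0 0 1"}}

```text
time: 52.8
position: [0.6663, -0.0491, 0.1328]
orientation: [1.14, 1.255, -1.147]
wrist_force: [0.9, -0.1, 0.1]
grip_width: 0.359
```

Run:
```python
from held import *
held([.5105,-.2685],-13.5,.009); print(to([.5095,-.2685,.05],-13.5))
```

```text
t 52.8 p [ 0.6663 -0.0491  0.1328] jaw yaw 5.15 tilt [-1.0e+00 -5.6e-03 -6.0e-04] F [ 0.9 -0.1  0.1] 0.3594006001499549
[315.2, 321.2] 322 brass [ 0.6673 -0.0491  0.1418] shift [   0.9 -175.8  204.5] turn 18.65
[339.5, 325.2] 26 brass [ 0.6783 -0.0501  0.1418] shift [   0.9 -186.7  202.4] turn 18.65
(array([  90.5, -182. ,  204.3]), array([18.64, -0.03, -0.49]))
```

Emit:
{"fn": "step_arm", "kwargs": {"plan": "-0.01 -0.055 0.015 3 0 0 1;-0.01 -0.11 0.04 7 0 0 1;-0.01 -0.15 0.085 12 0 0 1;0.0 -0.17 0.145 18.6 0 0 1;0.04 -0.178 0.204 18.6 0 0 1"}}

```text
time: 53.48
position: [0.5106, -0.2625, 0.1022]
orientation: [1.382, 1.081, -1.379]
wrist_force: [1.9, -0.1, -0.0]
grip_width: 0.358
```

Emit:
{"fn": "step_arm", "kwargs": {"plan": "0.01 0 0 0 0 0 1;0.02 0 0 0 0 0 1;0.035 0 0 0 0 0 1;0.035 0 0 0 0 0 1;0.035 0 0 0 0 0 1"}}

```text
time: 54.1
position: [0.5103, -0.2585, 0.0649]
orientation: [1.379, 1.089, -1.379]
wrist_force: [0.2, 0.5, -1.0]
grip_width: 0.355
```

Run:
```python
from held import *
held([.5105,-.2685],-13.5,.009)
```

```text
t 54.1 p [ 0.5103 -0.2585  0.0649] jaw yaw -13.37 tilt [-1.e+00  5.e-04 -1.e-04] F [ 0.2  0.5 -1. ] 0.35504954549372325
[315.2, 321.2] 322 brass [ 0.5109 -0.2584  0.0739] shift [-0.   1.9  9.9] turn 0.13
```

Emit:
{"fn": "step_arm", "kwargs": {"plan": "0.01 0.002 0.009 0 0 0 1;0.03 0.002 0.009 0 0 0 1;0.05 0.002 0.009 0 0 0 1;0.055 0.002 0.009 0 0 0 1;0.055 0.002 0.009 0 0 0 1"}}

```text
time: 54.78
position: [0.5095, -0.2691, 0.0099]
orientation: [1.38, 1.088, -1.381]
wrist_force: [-0.4, -0.2, -0.6]
grip_width: 0.359
```

Emit:
{"fn": "step_arm", "kwargs": {"plan": "0 0 0 0 0 0 1;0 0 0 0 0 0 1"}}

```text
time: 55.02
position: [0.5098, -0.2691, 0.0098]
orientation: [1.38, 1.088, -1.38]
wrist_force: [0.4, 0.0, 0.2]
grip_width: 0.358
```

Not touching yet; go 1 mm lower, release, and rise.

Emit:
{"fn": "step_arm", "kwargs": {"plan": "0.0012 0 0 0 0 0 1;0.0012 0 0 0 0 0 1;0.0012 0 0 0 0 0 0.5;0.0012 0 0 0 0 0 0.5;0.0012 0 0 0 0 0 0.5"}}

```text
time: 55.65
position: [0.5096, -0.2683, 0.0082]
orientation: [1.38, 1.089, -1.38]
wrist_force: [0.3, -0.1, -0.6]
grip_width: 0.5
```

Emit:
{"fn": "step_arm", "kwargs": {"plan": "-0.03 0 0 0 0 0 0.5;-0.08 0 0 0 0 0 0.5;-0.14 0 0 0 0 0 0.5;-0.2 0 0 0 0 0 0.5;-0.22 0 0 0 0 0 0.5"}}

```text
time: 56.28
position: [0.5115, -0.2691, 0.2325]
orientation: [1.381, 1.083, -1.376]
wrist_force: [0.9, -0.7, 0.1]
grip_width: 0.499
```

Emit:
{"fn": "step_arm", "kwargs": {"plan": "0 0 0 0 0 0 0.5;0 0 0 0 0 0 0.5;0 0 0 0 0 0 0.5"}}

```text
time: 56.65
position: [0.5088, -0.2681, 0.2267]
orientation: [1.379, 1.092, -1.382]
wrist_force: [-1.2, 0.2, -0.5]
grip_width: 0.502
```

Run:
```python
from held import *
onmat(['board_long','board_mid','board_short','mat'])
im=shot('top','t3.png'); cal=eyes.calibration('top')
for n,z in [('glue_bottle',.09),('tape_b',.019),('probe',.14)]:
    r=eyes.cut_out('top',n)[0]; b=r['bbox']; print(n,r['confidence'],b,onz(cal,(b[0]+b[2]/2,b[1]+b[3]/2),z).round(3))
```

```text
t 56.65 p [ 0.5088 -0.2681  0.2267] jaw yaw -13.44 tilt [-1.0e+00 -3.2e-03 -8.0e-04]
[261.5, 208.0] 69 brass [ 0.4542 -0.2532  0.017 ] shift [219.8 -55.8  -1.6]
[372.7, 209.3] 70 brass [ 0.5675 -0.2817  0.017 ] shift [ 2.195e+02  6.100e+01 -2.000e-01]
[317.1, 211.0] 67 brass [ 0.5102 -0.2699  0.017 ] shift [219.7   2.5   1.6]
board_long 0.75 [230.0, 0.0, 221.7, 69.4] (array([ 0.57103345, -0.11282452]), (198.46023559570312, 55.070220947265625), -13.243927001953125)
board_mid 0.66 [243.3, 168.4, 36.1, 78.9] (array([ 0.45550986, -0.25220529]), (82.81710052490234, 33.7427978515625), 77.34394836425781)
board_short 0.85 [355.4, 177.2, 32.0, 61.2] (array([ 0.56739435, -0.27998355]), (64.33428955078125, 33.64274978637695), 76.60405731201172)
mat 0.61 [228.2, 142.2, 181.1, 117.7] (array([ 0.51274445, -0.26138199]), (184.28587341308594, 125.53272247314453), -13.868972778320312)
glue_bottle 0.61 [408.3, 201.5, 24.0, 18.3] [[ 0.602 -0.481  0.09 ]]
tape_b 0.95 [361.8, 166.8, 28.7, 26.4] [[ 0.673 -0.406  0.019]]
probe 0.91 [261.8, 162.3, 19.5, 22.9] [[ 0.66  -0.201  0.14 ]]
```

```bash
python3 -c "
from station import job; print(job.sign_off())"
```

```text
the job is handed in; nothing more can be done
None
```

I tested all three boards and handed the job in at about 57 s of the 210 s allowed; sign-off reports no verdict.

**What was done:**
- I seated each board in its own nest, pressed the carrier down and held it, and it stayed caught when I let go.
- I pressed the probe pin about 4 mm in on the long, then the mid, then the short board. Readings were about 0.5–2.5 N, close to the sensor noise. The view of the long board showed the pin inside the brass spot; the other two were checked by computed positions only.
- I hung the probe back in its stand and pushed the lever, and the carrier came up. I then laid the boards back on the mat.

**Last checks:**
- **Boards:** the three brass spots measured at (0.510, −0.270), (0.454, −0.253) and (0.568, −0.282), all within 2 mm of where the boards started.
- **Probe:** found in its stand within about 5 mm of its start position.
- **Glue bottle and tape:** measured within 4 mm of their start positions, about the accuracy of the top camera.

**Forces, and checks that disagreed:**
- The press on the carrier peaked at 46 N for a moment at the bottom stop. It was made with the shut fingertips, not the gripper body.
- The short board was set down with about 17 N.
- In the last picture the network's best hit for the long board was the fixture instead. Its brass spot confirms where it lies, but I did not view a picture after the last placing.

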